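# Stack a shell and its collars on the brazing stand

## Robot

A 6-joint arm with a two-finger parallel gripper is mounted at the origin on a cart in front of the work surface, level with it; the furniture and walls round the work are solid. World frame = base frame: x ahead of the robot, y to its left, z up, the work surface at z = 0. Lengths are in m, angles in degrees, forces in N, time in s.
With the tool pointing down it reaches from about 0.375 to 0.925 m from the base axis. Payload 5.7 kg.
Tool frame: the origin (TCP) lies midway between the tips of the shut fingers; the grasp point (between the pads) lies 19 mm behind it; z points along the fingers, y is the direction in which the jaws open and shut (so a half turn about z gives the same grasp; the last joint's range is limited). The gripper opens to 85 mm and grips with 20 to 120 N. Pads are 22 mm wide; open, the fingers measure 114 mm over their backs; the gripper's body (76 mm by 85 mm) begins 54 mm behind the grasp point. The pads swing forward as they close: fully open they stand 13 mm farther back than shut.
Start: joints at [62.275, 20.558, 86.54, -0, 72.909, -6.595], TCP at [0.216, 0.56, 0.231] pointing down, gripper open.
Joint ranges: [-170.27, 170.27], [-57.76, 135], [12.27, 136.19], [-55.21, 235.2], [11.17, 155.16], [-170.74, 170.74]. Speed limits (degrees/s): [136.94, 136.94, 180, 180, 180, 180].

## Interface

Orientations are given as [roll, pitch, yaw] about the fixed x, y, z axes, in that order (R = Rz(yaw) Ry(pitch) Rx(roll)).
In Python, from station import robot, cams gives the robot as it stands.
- The arm moves only by the shell command python3 -m jog 'ROWS' [FORCE]. ROWS is JSON, a list of rows, each an object with "twist": the turn, a rotation vector about the tool's x, y, z in rad, a list of three; "linear": the shift along the tool's x, y, z in m, a list of three; "grip": the opening, from 0 (shut) to 1 (fully open). A call has 1 to 8 rows; each row is the pose to reach, as a shift and turn from the pose commanded when the call began, along the tool's axes at that moment; what a row does not reach only later rows make up. A row lasts 1/12 s, in which the tool goes at most 41.7 mm and 7.16 degrees, less where a joint would pass 70% of its speed; a pose out of reach is approached as far as the arm can. A call with a gripper value outside its range is refused whole. The fingers move at their own pace and stop on an object; FORCE is the grip in N (left out, the last holds). Time passes only in rows, so rows that repeat a pose let the fingers close. It gives the time, the measured TCP pose, the force and the opening at its end, in the units of the state.
- robot.observe(): the state, without advancing time (a new reading comes with each control period).
- cams.read_camera(name): name is "side" or "top" or "wrist"; returns a dict with "pixels" (384x512x3 uint8, red, green, blue), "fovy" (degrees; the focal length in pixels is half the picture's height over the tangent of half this angle, whatever the lens; pixels are square), "cx", "cy" (the principal point, pixels), "R" (3x3) and "t" (3): a world point X has camera coordinates R X + t. Camera axes: x right, y down, z forward; pixel columns grow to the right and rows downward; lengths in m; the calibration is good to about 2 mm. A picture is of the moment at which its call begins. There is no depth.
- robot.hand_in(): hands the job in, once; it reports no verdict.
The state is a dict: "time": time; "q": joint angles; "qvel": joint speeds; "effort": joint torques, N m; "position": TCP position; "tool_rot": TCP orientation; "ft_force": force on the tool from outside, world axes, zero at the start; "torque": the same for the moment, N m; "grip_width": finger opening in m.
Only numpy, scipy, OpenCV 4.12 (cv2) and the standard library are available. Lean on these libraries where they do the work, as an engineer would, in place of code of your own. Each camera call takes 0.05 s, during which the arm holds its last target.

## Task

Set up the shell and its two collars on the brazing stand: first the wide ring over the pin, then the tall shell standing on it over the same pin, then the small ring on top of the shell, and last the knobbed weight, knob up, to hold it all down. Centre each on the pin, leave the stack straight and standing by itself, and leave the solder spool and the flux tin where they are.

Things in the scene. Friction and masses are not known exactly. Their poses are not given: they have to be found in the camera images.
- stand: fixed dark steel stand with a round foot, 72 mm in diameter and 16 mm thick, and at its centre an upright bright pin of 14 mm diameter (with a shoulder 22 mm wide and 1.5 mm high at its foot), pin top 52 mm above the bench. Origin: centre of the foot's underside, on the bench; z up along the pin. The wide ring rests on the foot, 16 mm above the bench
- wide_ring_mid (a point): the wide, low steel ring, loose: outer diameter 58 mm, bore 30 mm, 20 mm high, about 0.28 kg, lying flat. Point: its centre, half-way up; z along its axis
- small_ring_mid (a point): the small steel ring, loose: outer diameter 46 mm, bore 26 mm, 24 mm high, about 0.17 kg, lying flat. Point: its centre, half-way up; z along its axis
- shell_mid (a point): the tall light-grey tube (shell), loose: outer diameter 40 mm, bore about 29 mm, open at both ends, 68 mm high, standing on end, about 0.16 kg. Point: its centre, half-way up; z along its axis
- weight_mid (a point): the solid steel hold-down weight, loose: a disc 50 mm in diameter and 12 mm thick with a round knob on top, 26 mm in diameter and 24 mm high, 36 mm high in all, about 0.25 kg, standing knob up. Point: on its axis 18 mm above its underside; z along its axis, to the knob
- spool: bystander: low white spool of solder, 52 mm in diameter, 30 mm high, loose on the bench behind the vise. Origin: centre of its underside
- flux_tin: bystander: low round green tin, 70 mm in diameter, 28 mm high, loose on the bench behind the vise. Origin: centre of its underside

How it is judged:
By the outcome, as a careful person would: the job done as asked, in the order asked, and still so for the second after the job is handed in, with the robot touching nothing.
It also fails if it takes over 96 s, if anything falls off the work surface, if the arm or the gripper's body presses on something with over 40 N, if the wrist force passes 120 N, or if a joint passes its speed limit or range.

## Working session

There is one attempt and no reset: what is moved stays moved. The work goes in short steps, Python scripts to look and compute and a shell command to move; the robot and the scene stay as the last step left them, time stands still between calls to the robot, and variables do not carry over. Pictures are saved under pics/ and viewed, and the job is handed in when it is done.

```bash
mkdir -p pics; ls; cat > h.py <<'E'
import numpy as np,cv2
from station import robot,cams
def snap(n,f=None):
    c=cams.read_camera(n)
    im=cv2.cvtColor(c["pixels"],cv2.COLOR_RGB2BGR)
    cv2.imwrite(f"pics/{f or n}.png",im)
    np.savez(f"pics/{f or n}.npz",**{k:c[k] for k in("fovy","cx","cy","R","t")})
    return c
def load(f):
    d=np.load(f"pics/{f}.npz"); return {k:d[k] for k in d.files}
def ray(c,u,v,z):
    f=192/np.tan(np.radians(c["fovy"])/2)
    R=np.array(c["R"]);t=np.array(c["t"])
    d=R.T@np.array([(u-c["cx"])/f,(v-c["cy"])/f,1]);o=-R.T@t
    return o+d*(z-o[2])/d[2]
def proj(c,X):
    f=192/np.tan(np.radians(c["fovy"])/2)
    p=np.array(c["R"])@np.array(X)+np.array(c["t"])
    return np.array([c["cx"]+f*p[0]/p[2],c["cy"]+f*p[1]/p[2]])
E
python3 - <<'E'
from h import *
for n in("side","top","wrist"):
    c=snap(n); print(n,c["fovy"],c["cx"],c["cy"],-np.array(c["R"]).T@np.array(c["t"]),np.array(c["R"]).round(2).tolist())
s=robot.observe();print(s)
E
```

```text
pics
side 57.91699552542708 251.08551886454745 197.94864458399695 [ 0.42584584 -0.73099334  0.48838822] [[0.98, -0.18, 0.02], [-0.07, -0.49, -0.87], [0.16, 0.85, -0.5]]
top 47.10554821678187 255.16730466300572 190.73991559472404 [ 0.36635098 -0.02689492  0.91809586] [[0.03, -1.0, -0.01], [-0.98, -0.03, -0.21], [0.21, 0.01, -0.98]]
wrist 58.466930382349986 256.5152560289455 188.67215992814255 [0.15308404 0.58533249 0.37239702] [[0.36, 0.93, -0.0], [0.9, -0.35, 0.26], [0.24, -0.1, -0.96]]
{'time': 0.15, 'q': array([ 6.22755721e+01,  2.05913506e+01,  8.65849599e+01, -5.37238213e-04,
        7.29075675e+01, -6.59556622e+00]), 'qvel': array([-0.01564337, -0.143768  , -0.08690253, -0.09160976, -0.0392291 ,
        0.04655274]), 'effort': array([ 3.96527560e-05, -5.28030252e+01, -2.78929031e+01,  1.30802266e-05,
        8.26687727e-03, -2.29427008e-05]), 'position': array([0.216054  , 0.55919123, 0.23061515]), 'tool_rot': array([-1.79916618e+02, -9.12437184e-03,  1.58871290e+02]), 'ft_force': array([-0.43021137,  0.04321257,  0.69978515]), 'torque': array([-0.03555552, -0.00783999,  0.00654301]), 'grip_width': 0.08541511645538524}
```

View pics/top.png

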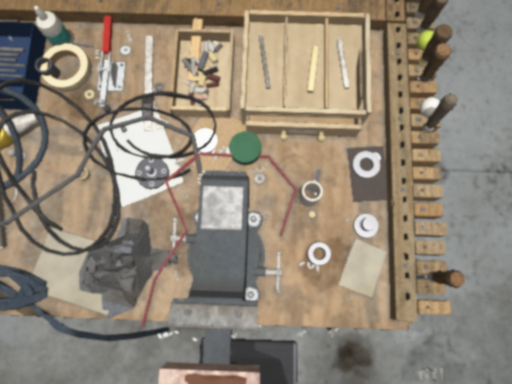

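View pics/side.png

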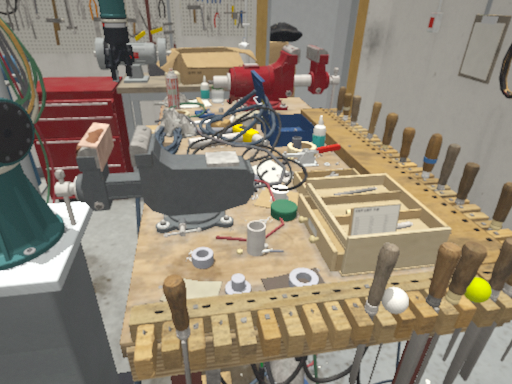

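View pics/wrist.png

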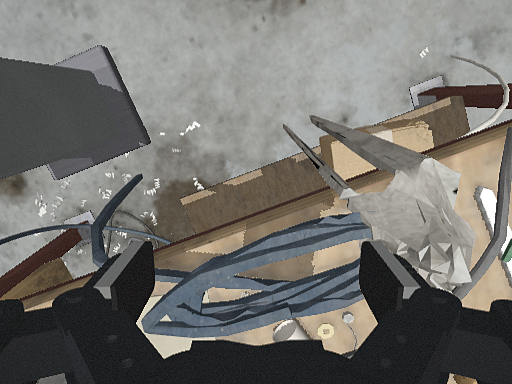

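```bash
python3 - <<'E'
from h import *
im=cv2.imread("pics/top.png")
cv2.imwrite("pics/t1.png",cv2.resize(im[130:230,90:190],None,fx=6,fy=6,interpolation=cv2.INTER_CUBIC))
cv2.imwrite("pics/t2.png",cv2.resize(im[130:300,290:400],None,fx=3.5,fy=3.5,interpolation=cv2.INTER_CUBIC))
im=cv2.imread("pics/side.png")
cv2.imwrite("pics/s1.png",cv2.resize(im[140:310,180:330],None,fx=3.5,fy=3.5,interpolation=cv2.INTER_CUBIC))
c=load("top")
for n,u,v,z in [("stand",152,173,.016),("wide",367,164,.02),("small",319,254,.024),("shell",312,191,.068),("weight",366,225,.036),("spool",204,140,.03),("tin",245,147,.028)]:
    print(n,ray(c,u,v,z).round(3))
E
```

```text
stand [0.592 0.205 0.016]
wide [ 0.626 -0.248  0.02 ]
small [ 0.433 -0.147  0.024]
shell [ 0.553 -0.127  0.068]
weight [ 0.494 -0.24   0.036]
spool [0.664 0.098 0.03 ]
tin [0.652 0.01  0.028]
```

View pics/t1.png

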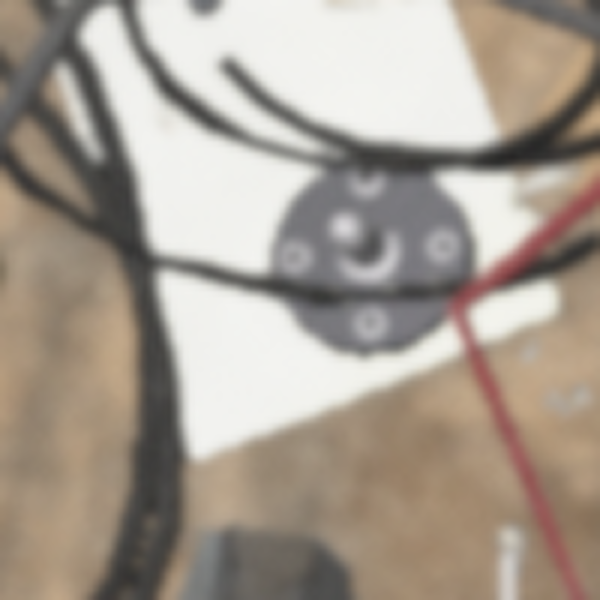

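View pics/t2.png

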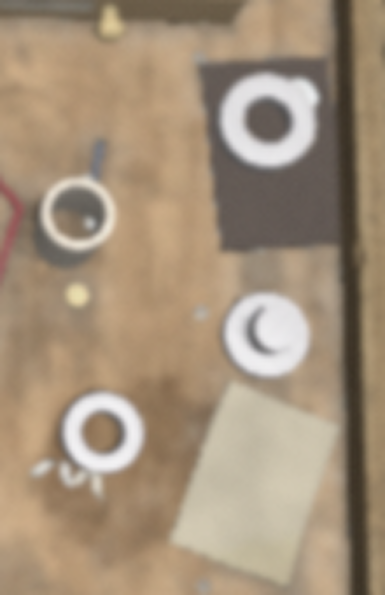

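View pics/s1.png

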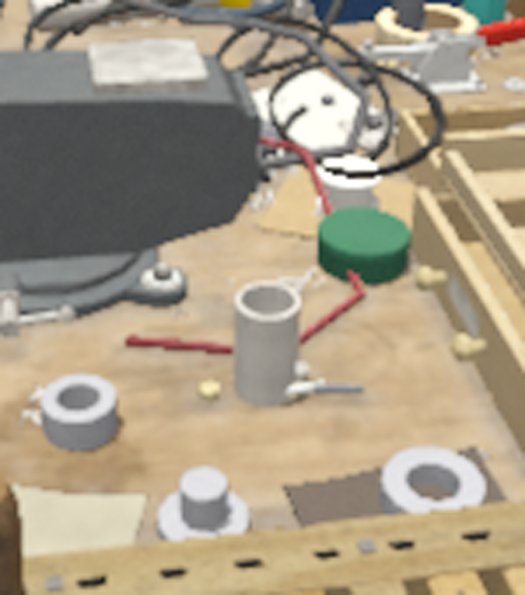

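```bash
python3 - <<'E'
from h import *
from scipy.optimize import least_squares
t=load("top");s=load("side")
def tri(a,b):
    r=least_squares(lambda X:np.r_[proj(t,X)-a,proj(s,X)-b],[.5,0,.1]);return r.x.round(3),r.fun.round(1)
print("label",tri((222,207),(222,157)))
print("pin proj",proj(t,(.592,.205,.052)),proj(t,(.592,.205,.0175)))
for z in(0,.1,.15,.2):print(z,ray(t,190,230,z).round(3),ray(t,187,170,z).round(3))
print("cable loop right end",tri((215,120),(303,172)))
print(proj(s,(.592,.205,.052)))
# fit rings top circles: project circle edges
for n,X,r in [("wide",(.626,-.248,.02),.029),("small",(.433,-.147,.024),.023),("shell",(.553,-.127,.068),.02),("w",(.494,-.24,.012),.025)]:
    print(n,[proj(t,np.array(X)+d).round(1).tolist() for d in((r,0,0),(-r,0,0),(0,r,0),(0,-r,0))],proj(s,X).round(1))
E
```

```text
label (array([0.499, 0.041, 0.158]), array([ 0. , -0.1, -0.1,  0. ]))
pin proj [147.99626591 168.67812858] [151.98535861 172.9247344 ]
0 [0.476 0.119 0.   ] [0.605 0.134 0.   ]
0.1 [0.464 0.104 0.1  ] [0.579 0.117 0.1  ]
0.15 [0.458 0.096 0.15 ] [0.566 0.108 0.15 ]
0.2 [0.452 0.088 0.2  ] [0.553 0.099 0.2  ]
cable loop right end (array([0.7  , 0.069, 0.085]), array([ 0.9, -5.3, -6.8,  2.2]))
[247.70234782 166.63553761]
wide [[366.6, 150.6], [367.2, 177.1], [353.1, 163.4], [380.7, 164.2]] [303.6 277.1]
small [[318.9, 242.7], [318.8, 265.7], [307.4, 253.8], [330.3, 254.5]] [201.1 252.5]
shell [[312.0, 181.1], [311.9, 200.9], [301.8, 190.6], [322.1, 191.3]] [255.9 225.1]
w [[363.1, 214.4], [363.5, 238.4], [351.2, 225.9], [375.4, 226.7]] [236.  284.8]
```

```bash
python3 -m jog '[{"linear":[0,0,-0.04],"twist":[0,0,0.12],"grip":1},{"linear":[-0.03,-0.01,-0.07],"twist":[0,0,0.24],"grip":1},{"linear":[-0.06,-0.025,-0.07],"twist":[0,0,0.36],"grip":1},{"linear":[-0.1,-0.04,-0.07],"twist":[0,0,0.48],"grip":1},{"linear":[-0.138,-0.055,-0.07],"twist":[0,0,0.6],"grip":1},{"linear":[-0.176,-0.07,-0.07],"twist":[0,0,0.72],"grip":1},{"linear":[-0.214,-0.085,-0.07],"twist":[0,0,0.84],"grip":1},{"linear":[-0.252,-0.1,-0.07],"twist":[0,0,0.96],"grip":1}]'
python3 - <<'E'
from h import *
s=robot.observe();print(s["position"],s["tool_rot"],s["q"])
R=cv2.Rodrigues
from scipy.spatial.transform import Rotation as Ro
T=Ro.from_euler('xyz',s["tool_rot"],degrees=True).as_matrix()
print(T.T@(np.array([.592,.205,.3])-s["position"]), 90-s["tool_rot"][2])
E
```

```text
time: 0.82
position: [0.4162, 0.3739, 0.3012]
tool_rot: [-180.0, 0.0, 103.5]
ft_force: [0.9, 0.1, -1.1]
grip_width: 0.0858
[0.41621081 0.37386466 0.30117154] [-1.79983465e+02  8.61625938e-03  1.03539571e+02] [ 3.48593019e+01  1.39885556e+01  8.59856388e+01 -2.04569761e-03
  8.00443418e+01  2.13200860e+01]
[-0.20532668  0.13137001  0.00116451] -13.53957111587522
```

```bash
python3 -m jog '[{"linear":[-0.036,0.022,0],"twist":[0,0,0.12],"grip":1},{"linear":[-0.07,0.045,0],"twist":[0,0,0.237],"grip":1},{"linear":[-0.105,0.067,0],"twist":[0,0,0.237],"grip":1},{"linear":[-0.14,0.09,0],"twist":[0,0,0.237],"grip":1},{"linear":[-0.175,0.112,0],"twist":[0,0,0.237],"grip":1},{"linear":[-0.205,0.131,0],"twist":[0,0,0.237],"grip":1},{"linear":[-0.205,0.131,0],"twist":[0,0,0.237],"grip":1}]'
python3 - <<'E'
from h import *
s=robot.observe();print(s["position"],s["tool_rot"],s["q"])
c=snap("wrist","w1");print(proj(c,(.592,.205,.016)),proj(c,(.592,.205,.052)),proj(c,s["position"]))
E
```

```text
time: 1.4
position: [0.5964, 0.2027, 0.3005]
tool_rot: [179.9, 0.2, 90.0]
ft_force: [0.2, 0.2, -0.2]
grip_width: 0.0857
[0.59636171 0.20269421 0.3005369 ] [1.79865580e+02 1.59948993e-01 8.99931187e+01] [12.60243573 20.10507239 77.29716234 -0.18703459 82.501543   12.63338164]
[253.20932377 149.2175611 ] [252.98952997 154.09773613] [258.46296872 252.33503106]
```

View pics/w1.png

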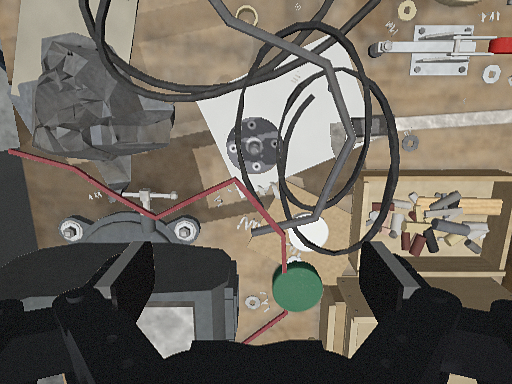

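```bash
python3 - <<'E'
from h import *
from scipy.optimize import least_squares
t=load("top");s=load("w1")
def tri(a,b):
    r=least_squares(lambda X:np.r_[proj(t,X)-a,proj(s,X)-b],[.5,0,.1]);return r.x.round(3),r.fun.round(1)
print("end",tri((128,141),(312,97)))
im=cv2.imread("pics/top.png")
cv2.imwrite("pics/t3.png",cv2.resize(im[70:220,60:260],None,fx=4,fy=4,interpolation=cv2.INTER_CUBIC))
im=cv2.imread("pics/w1.png")
cv2.imwrite("pics/w1b.png",cv2.resize(im[0:270,190:430],None,fx=2.2,fy=2.2,interpolation=cv2.INTER_CUBIC))
E
```

```text
end (array([0.665, 0.268, 0.002]), array([-0.2,  0.3,  0.2,  0.1]))
```

View pics/t3.png

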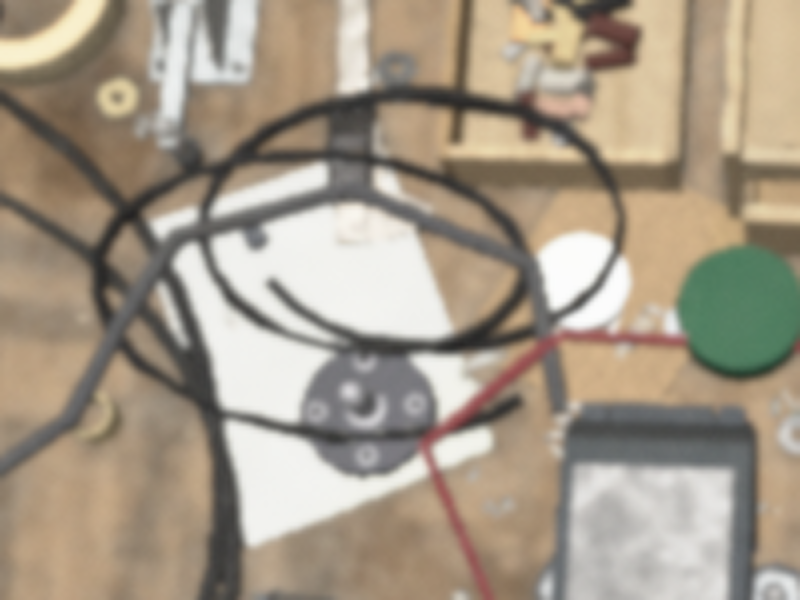

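View pics/w1b.png

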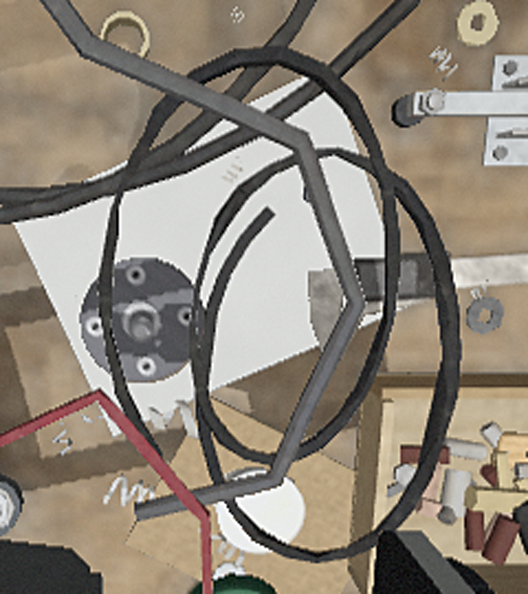

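```bash
python3 - <<'E'
from h import *
from scipy.optimize import least_squares
t=load("top");s=load("w1")
T=lambda u,v:np.array((60+u/4,70+v/4)); W=lambda u,v:np.array((190+u/2.2,v/2.2))
def tri(a,b):
    r=least_squares(lambda X:np.r_[proj(t,X)-a,proj(s,X)-b],[.5,0,.1]);return r.x.round(3),r.fun.round(1)
print("endblack",tri(T(518,402),W(158,455)))
print("endgrey",tri(T(558,405),W(138,513)))
print("greycorner1",tri(T(528,262),W(278,480)))
print("greycorner2",tri(T(355,185),W(355,302)))
print("greycorner3",tri(T(172,242),W(308,145)))
print("greycorner4",tri(T(75,412),W(88,42)))
# dense wire: for points along the top wire, epipolar line intersect wrist polyline
def poly(P,F):
    P=np.array(P,float);o=[]
    for a,b in zip(P[:-1],P[1:]):
        for k in np.linspace(0,1,30):o.append(F(*(a+(b-a)*k)))
    return np.array(o)
topw=[(518,402),(470,422),(420,434),(365,437),(300,430),(240,417),(190,395),(150,368),(120,335),(100,290),(98,260),(120,215),(170,180),(240,157)]
wr=poly([(158,455),(135,410),(120,350),(112,300),(110,250),(115,190),(130,140),(155,100),(190,70),(240,50)],W)
for p in topw:
    a=T(*p);best=min(((np.linalg.norm(least_squares(lambda X:np.r_[proj(t,X)-a,proj(s,X)-b],[.6,.2,.1]).fun),tuple(b)) for b in wr[::6]))
    print(p,tri(a,best[1]))
E
```

```text
endblack (array([0.603, 0.127, 0.009]), array([ 0.2, -0.4, -0.2, -0.1]))
endgrey (array([0.592, 0.102, 0.04 ]), array([-0.3,  0.6,  0.4,  0.2]))
greycorner1 (array([0.671, 0.122, 0.039]), array([ 0.1, -0.2, -0.1, -0. ]))
greycorner2 (array([0.712, 0.221, 0.027]), array([-0.4,  1.5,  0.8,  0.3]))
greycorner3 (array([0.672, 0.3  , 0.061]), array([ 1.1, -2. , -1. , -0.5]))
greycorner4 (array([0.571, 0.342, 0.069]), array([-2.4,  1.6,  0.9,  1. ]))
(518, 402) (array([0.603, 0.127, 0.009]), array([ 0.2, -0.4, -0.2, -0.1]))
(470, 422) (array([0.59 , 0.154, 0.005]), array([-0.4,  0.6,  0.4,  0.2]))
(420, 434) (array([0.584, 0.178, 0.009]), array([ 0.3, -0.4, -0.3, -0.2]))
(365, 437) (array([0.579, 0.205, 0.018]), array([ 0.3, -0.4, -0.2, -0.2]))
(300, 430) (array([0.577, 0.234, 0.035]), array([ 0.2, -0.2, -0.1, -0.1]))
(240, 417) (array([0.579, 0.262, 0.049]), array([-0.2,  0.2,  0.1,  0.1]))
(190, 395) (array([0.582, 0.279, 0.078]), array([-0.4,  0.4,  0.2,  0.2]))
(150, 368) (array([ 0.637,  0.359, -0.075]), array([-0.2,  0.2,  0.1,  0.1]))
(120, 335) (array([ 0.637,  0.35 , -0.004]), array([ 0.2, -0.2, -0.1, -0.1]))
(100, 290) (array([0.586, 0.264, 0.232]), array([ 0.1, -0.1, -0. , -0. ]))
(98, 260) (array([0.587, 0.253, 0.264]), array([-0.2,  0.3,  0.1,  0.1]))
(120, 215) (array([0.594, 0.231, 0.299]), array([-0.,  0.,  0.,  0.]))
(170, 180) (array([0.599, 0.221, 0.292]), array([-3.7,  7.4,  2.3,  1.1]))
(240, 157) (array([0.602, 0.211, 0.266]), array([-8.7, 17.8,  6.1,  3. ]))
```

```bash
python3 - <<'E'
from h import *
im=cv2.imread("pics/w1.png")
cv2.imwrite("pics/w1c.png",cv2.resize(im[105:185,210:300],None,fx=7,fy=7,interpolation=cv2.INTER_CUBIC))
E
```

```text
(no output)
```

View pics/w1c.png

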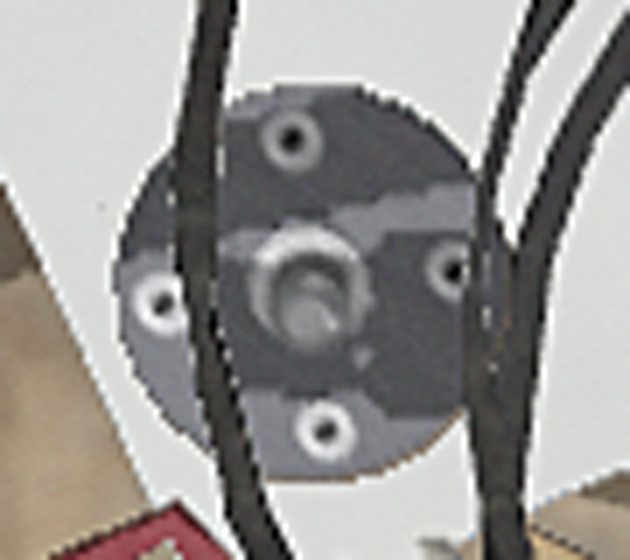

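```bash
python3 - <<'E'
from h import *
c=load("w1");print(ray(c,253.6,145.2,.016), ray(load("top"),151.9,172.8,.016))
s=robot.observe();print(s["position"],s["tool_rot"])
E
```

```text
[0.59249901 0.21003087 0.016     ] [0.59264193 0.20559001 0.016     ]
[0.59381585 0.2050479  0.30046817] [-1.79989446e+02  5.07225908e-02  9.00280320e+01]
```

```bash
python3 - <<'E'
from h import *
c=snap("wrist","w2");s=robot.observe();print(s["position"],s["tool_rot"])
im=cv2.imread("pics/w2.png")
cv2.imwrite("pics/w2c.png",cv2.resize(im[105:185,210:300],None,fx=7,fy=7,interpolation=cv2.INTER_CUBIC))
E
```

```text
[0.59211033 0.20669036 0.30047793] [-1.79913776e+02  2.77128628e-03  9.01259360e+01]
```

View pics/w2c.png

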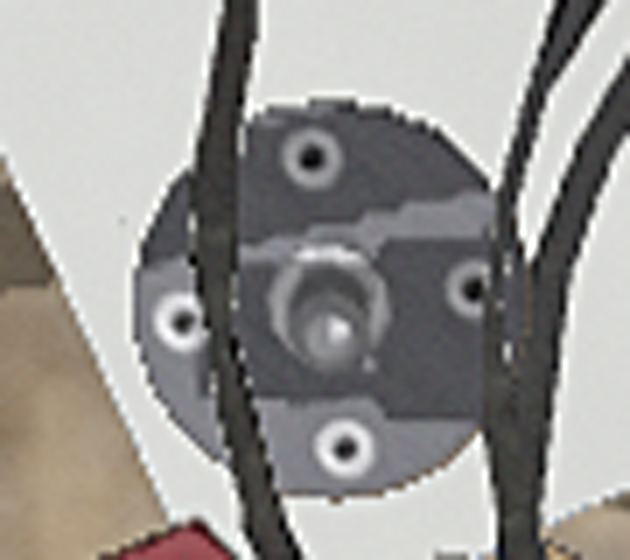

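```bash
python3 - <<'E'
from h import *
c=load("w2");print(ray(c,256.4,147.9,.016))
s=robot.observe();print(s["position"],s["tool_rot"],s["time"])
E
```

```text
[0.59269205 0.20958358 0.016     ]
[0.59211033 0.20669036 0.30047793] [-1.79913776e+02  2.77128628e-03  9.01259360e+01] 1.5
```

```bash
python3 -m jog '[{"linear":[-0.03,0,0],"twist":[0,0,0],"grip":1},{"linear":[-0.07,-0.005,0],"twist":[0,0,0],"grip":1},{"linear":[-0.11,-0.01,0],"twist":[0,0,0],"grip":1},{"linear":[-0.15,-0.015,0],"twist":[0,0,0],"grip":1},{"linear":[-0.19,-0.02,0],"twist":[0,0,0],"grip":1},{"linear":[-0.23,-0.025,0],"twist":[0,0,0],"grip":1},{"linear":[-0.27,-0.03,0],"twist":[0,0,0],"grip":1},{"linear":[-0.31,-0.035,0],"twist":[0,0,0],"grip":1}]'
python3 -m jog '[{"linear":[-0.04,-0.005,0],"twist":[0,0,0],"grip":1},{"linear":[-0.08,-0.005,0],"twist":[0,0,0],"grip":1},{"linear":[-0.11,-0.005,0],"twist":[0,0,0],"grip":1},{"linear":[-0.137,-0.005,0],"twist":[0,0,0],"grip":1},{"linear":[-0.137,-0.005,0],"twist":[0,0,0],"grip":1},{"linear":[-0.137,-0.005,0],"twist":[0,0,0],"grip":1},{"linear":[-0.137,-0.005,0],"twist":[0,0,0],"grip":1}]'
python3 - <<'E'
from h import *
c=snap("wrist","w3");s=robot.observe();print(s["position"],s["tool_rot"])
E
```

```text
time: 2.17
position: [0.5569, -0.1021, 0.3014]
tool_rot: [-180.0, -0.0, 90.4]
ft_force: [0.5, 0.8, -0.8]
grip_width: 0.0849
time: 2.75
position: [0.5536, -0.2374, 0.3012]
tool_rot: [-180.0, -0.1, 90.3]
ft_force: [-0.6, -0.5, 0.3]
grip_width: 0.0855
[ 0.55369732 -0.23720812  0.30124095] [-1.79971018e+02 -6.01755868e-02  9.03837172e+01]
```

View pics/w3.png

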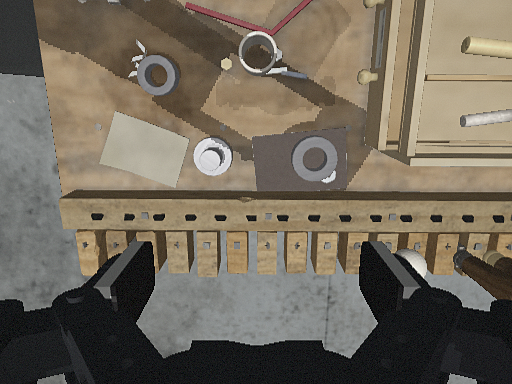

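```bash
python3 - <<'E'
from h import *
im=cv2.imread("pics/w3.png")
def cr(u,v):return cv2.resize(im[v:v+56,u:u+56],(400,400) ,interpolation=cv2.INTER_CUBIC)
a=np.hstack([cr(287,131),cr(130,47)]);b=np.hstack([cr(232,24),cr(186,129)])
o=np.vstack([a,b]);cv2.imwrite("pics/w3c.png",cv2.resize(o,(600,600)))
E
```

```text
(no output)
```

View pics/w3c.png

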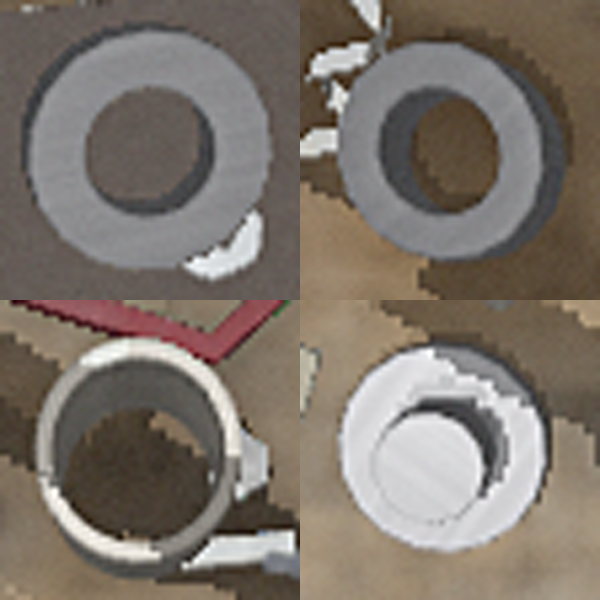

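```bash
python3 - <<'E'
from h import *
c=load("w3");t=load("top")
for n,u,v,z in[("wide",314.5,158.4,.02),("small",156,74.6,.024),("shell",257.5,51.4,.068),("wdisc",212.5,156,.012),("wknob",209.5,160,.036)]:print(n,ray(c,u,v,z).round(4))
for n,u,v,z in[("wide",366.9,164.3,.02),("small",319,253.5,.024),("shell",311.9,191,.068),("wdisc",365.5,225.4,.012)]:print(n,ray(t,u,v,z).round(4))
s=robot.observe();print(s["position"])
E
```

```text
wide [ 0.6249 -0.2445  0.02  ]
small [ 0.4352 -0.1465  0.024 ]
shell [ 0.5528 -0.1257  0.068 ]
wdisc [ 0.4966 -0.2436  0.012 ]
wknob [ 0.496  -0.2444  0.036 ]
wide [ 0.6249 -0.248   0.02  ]
small [ 0.4343 -0.1472  0.024 ]
shell [ 0.5529 -0.1269  0.068 ]
wdisc [ 0.4961 -0.2446  0.012 ]
[ 0.55369732 -0.23720812  0.30124095]
```

```bash
cat >> h.py <<'E'
from scipy.spatial.transform import Rotation as Ro
def go(x,y,z):
    s=robot.observe();T=Ro.from_euler('xyz',s["tool_rot"],degrees=True).as_matrix()
    print("pos",s["position"].round(4),"rot",s["tool_rot"].round(2),"F",np.round(s["ft_force"],1),"w",round(s["grip_width"],4),"t",s["time"],"lin",(T.T@(np.array([x,y,z])-s["position"])).round(4))
E
python3 -c "
from h import *
go(.625,-.2455,.07)"
```

```text
pos [ 0.5537 -0.2372  0.3012] rot [-1.7997e+02 -6.0000e-02  9.0380e+01] F [ 0.2  0.1 -0.4] w 0.0855 t 2.8 lin [-0.009   0.0714  0.2312]
```

```bash
python3 -m jog '[{"linear":[-0.003,0.02,0.02],"twist":[0,0,0.006],"grip":1},{"linear":[-0.006,0.045,0.045],"twist":[0,0,0.006],"grip":1},{"linear":[-0.009,0.0714,0.07],"twist":[0,0,0.006],"grip":1},{"linear":[-0.009,0.0714,0.108],"twist":[0,0,0.006],"grip":1},{"linear":[-0.009,0.0714,0.146],"twist":[0,0,0.006],"grip":1},{"linear":[-0.009,0.0714,0.184],"twist":[0,0,0.006],"grip":1},{"linear":[-0.009,0.0714,0.215],"twist":[0,0,0.006],"grip":1},{"linear":[-0.009,0.0714,0.231],"twist":[0,0,0.006],"grip":1}]'
python3 -m jog '[{"linear":[0,0,0],"twist":[0,0,0],"grip":1},{"linear":[0,0,0],"twist":[0,0,0],"grip":1}]'
python3 - <<'E'
from h import *
snap("wrist","w4");go(.625,-.2455,0)
E
```

```text
time: 3.47
position: [0.6229, -0.2442, 0.066]
tool_rot: [-179.7, -0.2, 90.1]
ft_force: [-0.2, -0.8, -0.7]
grip_width: 0.0858
time: 3.63
position: [0.6249, -0.246, 0.0698]
tool_rot: [-179.9, -0.1, 90.0]
ft_force: [0.6, 0.6, -0.3]
grip_width: 0.0857
pos [ 0.6261 -0.2469  0.0713] rot [1.7995e+02 2.0000e-02 9.0030e+01] F [0.3 0.3 0.2] w 0.0853 t 3.6833 lin [ 0.0015 -0.0012  0.0713]
```

View pics/w4.png

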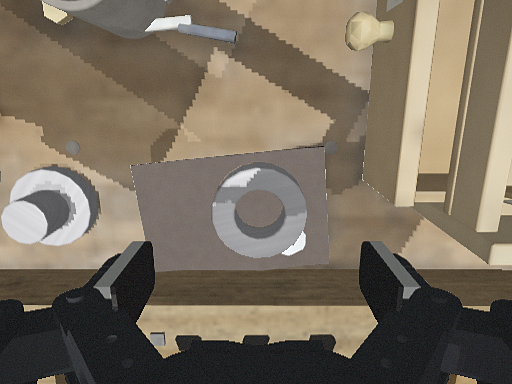

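```bash
python3 - <<'E'
from h import *
c=load("w4");print(ray(c,259,210,.02));
go(.625,-.2455,0)
E
```

```text
[ 0.62538424 -0.24273249  0.02      ]
pos [ 0.6261 -0.2469  0.0713] rot [1.7995e+02 2.0000e-02 9.0030e+01] F [0.3 0.3 0.2] w 0.0853 t 3.6833 lin [ 0.0015 -0.0012  0.0713]
```

```bash
python3 -m jog '[{"linear":[0.001,-0.001,0.02],"twist":[0,0,0],"grip":1},{"linear":[0.002,-0.001,0.04],"twist":[0,0,0],"grip":1},{"linear":[0.002,-0.001,0.055],"twist":[0,0,0],"grip":1},{"linear":[0.002,-0.001,0.063],"twist":[0,0,0],"grip":1},{"linear":[0.002,-0.001,0.067],"twist":[0,0,0],"grip":1},{"linear":[0.002,-0.001,0.07],"twist":[0,0,0],"grip":1},{"linear":[0.002,-0.001,0.07],"twist":[0,0,0],"grip":1},{"linear":[0.002,-0.001,0.07],"twist":[0,0,0],"grip":1}]'
python3 - <<'E'
from h import *
snap("wrist","w5");snap("side","s5");go(.625,-.2455,0)
im=cv2.imread("pics/s5.png");cv2.imwrite("pics/s5c.png",cv2.resize(im[200:340,220:400],None,fx=4,fy=4,interpolation=cv2.INTER_CUBIC))
E
```

```text
time: 4.35
position: [0.6251, -0.2464, 0.0015]
tool_rot: [179.9, 0.1, 89.9]
ft_force: [-0.2, -0.1, -1.0]
grip_width: 0.0853
pos [ 0.625  -0.2464  0.0014] rot [1.7992e+02 5.0000e-02 8.9940e+01] F [ 0.1 -0.3  0.3] w 0.0854 t 4.45 lin [0.0009 0.     0.0014]
```

View pics/w5.png

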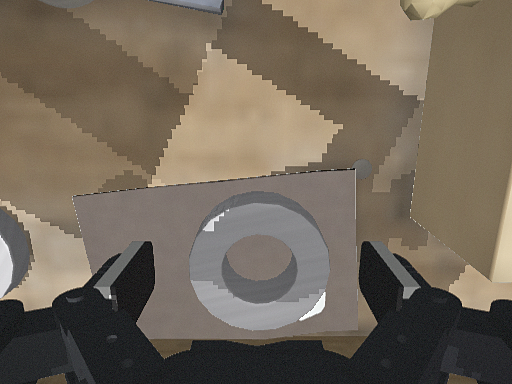

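View pics/s5c.png

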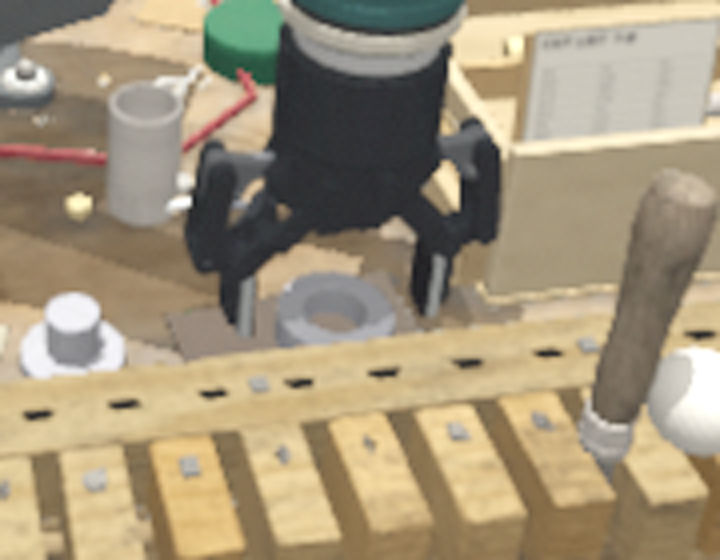

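```bash
python3 -m jog '[{"linear":[0,0,0],"twist":[0,0,0],"grip":0.5},{"linear":[0,0,0],"twist":[0,0,0],"grip":0.5},{"linear":[0,0,0],"twist":[0,0,0],"grip":0.5},{"linear":[0,0,0],"twist":[0,0,0],"grip":0.5},{"linear":[0,0,0],"twist":[0,0,0],"grip":0.5},{"linear":[0,0,0],"twist":[0,0,0],"grip":0.5}]' 60
python3 - <<'E'
from h import *
snap("wrist","w6");go(.625,-.2455,0)
E
```

```text
time: 4.95
position: [0.6251, -0.2463, 0.0015]
tool_rot: [179.9, 0.0, 89.9]
ft_force: [0.2, 0.8, 6.8]
grip_width: 0.0555
pos [ 0.625  -0.2463  0.0015] rot [1.7991e+02 4.0000e-02 8.9930e+01] F [-0.5  0.7  7.1] w 0.0549 t 5.0 lin [ 0.0008 -0.      0.0015]
```

View pics/w6.png

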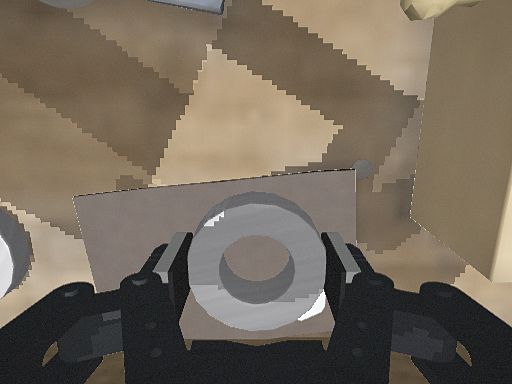

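```bash
python3 - <<'E'
from h import *
c=load("w6");p=robot.observe()["position"]
print(ray(c,258,265,.02), [proj(c,p+np.array([0.0275,dy,dz])).round() for dz in(0.01,.02,.03) for dy in(.011,0,-.011)])
im=cv2.imread("pics/w6.png");cv2.imwrite("pics/w6c.png",cv2.resize(im[180:345,140:380],None,fx=3.3,fy=3.3,interpolation=cv2.INTER_CUBIC))
E
```

```text
[ 0.62470367 -0.24278815  0.02      ] [array([325., 239.]), array([324., 263.]), array([322., 286.]), array([330., 249.]), array([328., 275.]), array([327., 299.]), array([336., 261.]), array([334., 288.]), array([332., 314.])]
```

View pics/w6c.png

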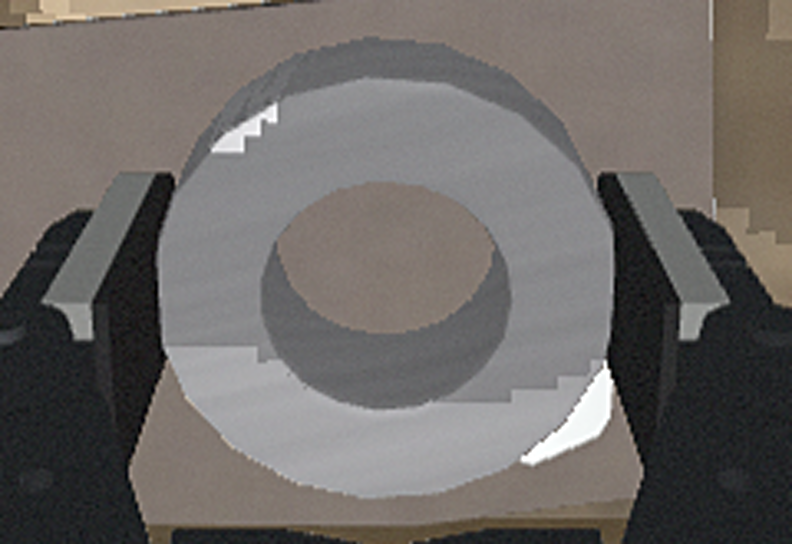

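```bash
python3 -m jog '[{"linear":[0,0,-0.01],"twist":[0,0,0],"grip":0.5},{"linear":[0,0,-0.03],"twist":[0,0,0],"grip":0.5},{"linear":[0,0,-0.06],"twist":[0,0,0],"grip":0.5},{"linear":[0,0,-0.1],"twist":[0,0,0],"grip":0.5},{"linear":[0.01,0,-0.14],"twist":[0,0,0],"grip":0.5},{"linear":[0.03,-0.002,-0.175],"twist":[0,0,0],"grip":0.5},{"linear":[0.06,-0.004,-0.205],"twist":[0,0,0],"grip":0.5},{"linear":[0.095,-0.007,-0.225],"twist":[0,0,0],"grip":0.5}]'
python3 -c "
from h import *
go(.5926,.206,.24);snap('wrist','w7')"
```

```text
time: 5.67
position: [0.6184, -0.1519, 0.2292]
tool_rot: [179.8, 0.1, 89.8]
ft_force: [0.6, 0.6, -3.0]
grip_width: 0.0557
pos [ 0.6184 -0.1519  0.2292] rot [1.7975e+02 1.3000e-01 8.9810e+01] F [ 0.6  0.6 -3. ] w 0.0557 t 5.6667 lin [ 0.3578 -0.0269 -0.0117]
```

View pics/w7.png

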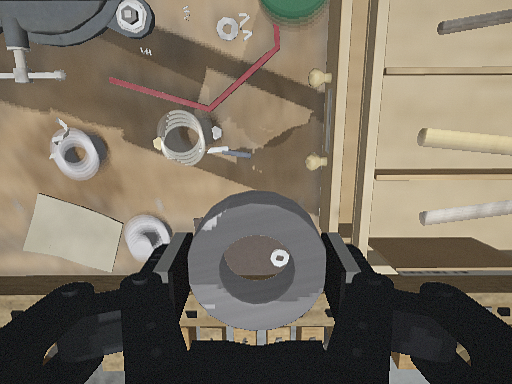

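```bash
python3 -m jog '[{"linear":[0.039,-0.003,-0.012],"twist":[0,0,0],"grip":0.5},{"linear":[0.078,-0.006,-0.012],"twist":[0,0,0],"grip":0.5},{"linear":[0.117,-0.009,-0.012],"twist":[0,0,0],"grip":0.5},{"linear":[0.156,-0.012,-0.012],"twist":[0,0,0],"grip":0.5},{"linear":[0.195,-0.015,-0.012],"twist":[0,0,0],"grip":0.5},{"linear":[0.234,-0.018,-0.012],"twist":[0,0,0],"grip":0.5},{"linear":[0.273,-0.021,-0.012],"twist":[0,0,0],"grip":0.5},{"linear":[0.31,-0.024,-0.012],"twist":[0,0,0],"grip":0.5}]'
python3 -c "
from h import *
go(.5926,.206,.12)"
```

```text
time: 6.38
position: [0.5925, 0.161, 0.2372]
tool_rot: [-179.9, 0.0, 90.0]
ft_force: [-0.2, -0.9, -1.2]
grip_width: 0.0557
pos [0.5925 0.161  0.2372] rot [-1.7994e+02  1.0000e-02  8.9960e+01] F [-0.2 -0.9 -1.2] w 0.0557 t 6.3833 lin [0.045  0.0002 0.1172]
```

```bash
python3 -m jog '[{"linear":[0.025,0,0.01],"twist":[0,0,0],"grip":0.5},{"linear":[0.04,0,0.04],"twist":[0,0,0],"grip":0.5},{"linear":[0.043,0,0.075],"twist":[0,0,0],"grip":0.5},{"linear":[0.043,0,0.11],"twist":[0,0,0],"grip":0.5},{"linear":[0.043,0,0.135],"twist":[0,0,0],"grip":0.5},{"linear":[0.043,0,0.145],"twist":[0,0,0],"grip":0.5},{"linear":[0.043,0,0.145],"twist":[0,0,0],"grip":0.5},{"linear":[0.043,0,0.145],"twist":[0,0,0],"grip":0.5}]'
python3 - <<'E'
from h import *
c=snap('wrist','w8');go(.5926,.206,.12)
p=robot.observe()["position"]
im=cv2.imread("pics/w8.png");cv2.imwrite("pics/w8c.png",cv2.resize(im[170:345,150:370],None,fx=3.4,fy=3.4,interpolation=cv2.INTER_CUBIC))
E
```

```text
time: 7.05
position: [0.5939, 0.2019, 0.0927]
tool_rot: [-180.0, 0.0, 89.9]
ft_force: [0.9, -0.2, -1.6]
grip_width: 0.0553
pos [0.5949 0.2021 0.0938] rot [ 1.7988e+02 -2.0000e-02  8.9930e+01] F [ 0.1 -0.2 -2.1] w 0.0554 t 7.1 lin [ 0.0039 -0.0023 -0.0262]
```

View pics/w8c.png

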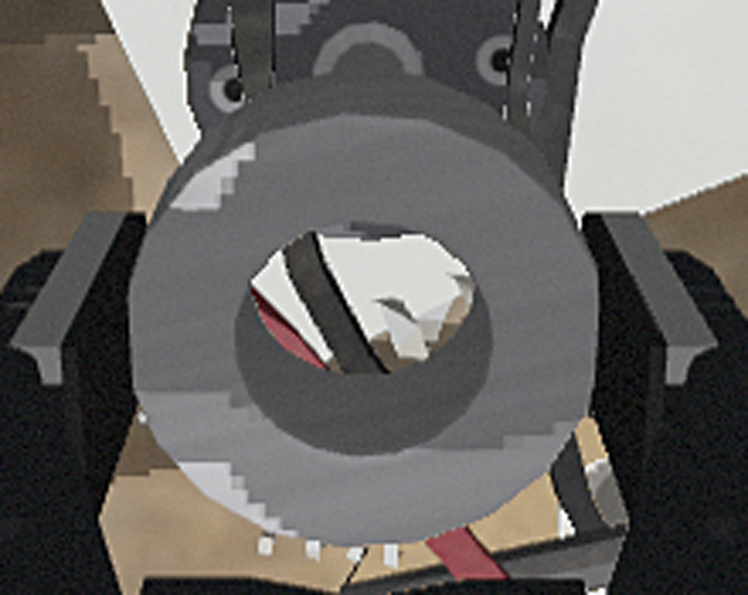

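View pics/w8.png

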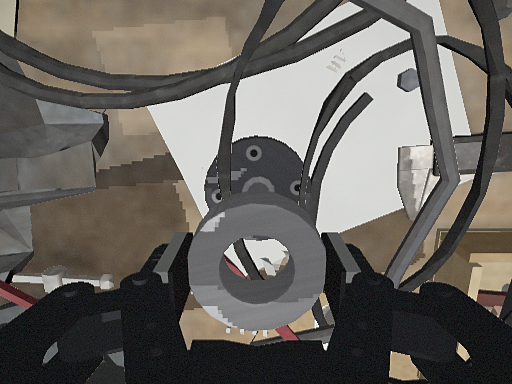

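```bash
python3 - <<'E'
from h import *
c=load('w8');a=ray(c,257.4,191.7,.016);b=ray(c,256.7,267.2,.0112+.1);print(a,b,a-b)
go(.5926,.206,.12)
E
```

```text
[0.59356732 0.20869918 0.016     ] [0.59309624 0.20446394 0.1112    ] [ 0.00047107  0.00423524 -0.0952    ]
pos [0.5949 0.2021 0.0938] rot [ 1.7988e+02 -2.0000e-02  8.9930e+01] F [ 0.1 -0.2 -2.1] w 0.0554 t 7.1 lin [ 0.0039 -0.0023 -0.0262]
```

```bash
python3 -m jog '[{"linear":[0.005,-0.001,0.01],"twist":[0,0,0],"grip":0.5},{"linear":[0.005,-0.001,0.02],"twist":[0,0,0],"grip":0.5},{"linear":[0.005,-0.001,0.025],"twist":[0,0,0],"grip":0.5},{"linear":[0.005,-0.001,0.025],"twist":[0,0,0],"grip":0.5},{"linear":[0.005,-0.001,0.025],"twist":[0,0,0],"grip":0.5},{"linear":[0.005,-0.001,0.025],"twist":[0,0,0],"grip":0.5}]'
python3 - <<'E'
from h import *
c=snap('wrist','w9');go(.5928,.2072,.0175)
im=cv2.imread("pics/w9.png");cv2.imwrite("pics/w9c.png",cv2.resize(im[170:345,150:370],None,fx=3.4,fy=3.4,interpolation=cv2.INTER_CUBIC))
E
```

```text
time: 7.6
position: [0.5929, 0.207, 0.0674]
tool_rot: [180.0, 0.0, 89.9]
ft_force: [0.5, -0.3, -2.2]
grip_width: 0.055
pos [0.593  0.2071 0.0676] rot [179.97  -0.    89.94] F [-0.7 -0.4 -1.9] w 0.0554 t 7.65 lin [ 0.0001 -0.0003  0.0501]
```

View pics/w9c.png

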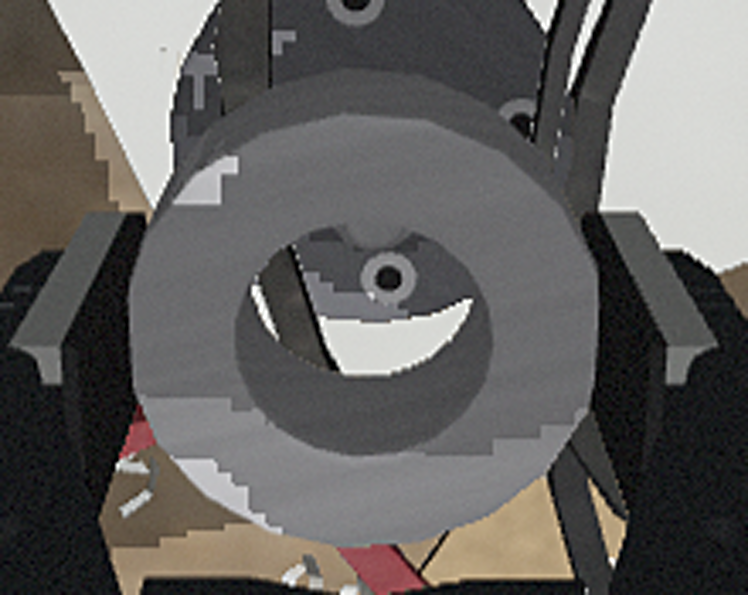

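```bash
python3 - <<'E'
from h import *
c=load('w9');P=lambda u,v:(150+u/3.4-.35,170+v/3.4-.35)
a=(ray(c,*P(355,0),.016)+ray(c,*P(388,278),.016))/2;b=ray(c,*P(364,331.5),.0861);print(a,b,a-b)
print(ray(c,*P(375,236),.052))
E
```

```text
[0.59349119 0.20849211 0.016     ] [0.59204525 0.20969263 0.0861    ] [ 0.00144594 -0.00120052 -0.0701    ]
[0.59366377 0.20679813 0.052     ]
```

```bash
python3 -m jog '[{"linear":[-0.0005,0.0005,0.008],"twist":[0,0,0],"grip":0.5},{"linear":[-0.0005,0.0005,0.016],"twist":[0,0,0],"grip":0.5},{"linear":[-0.0005,0.0005,0.024],"twist":[0,0,0],"grip":0.5},{"linear":[-0.0005,0.0005,0.031],"twist":[0,0,0],"grip":0.5},{"linear":[-0.0005,0.0005,0.037],"twist":[0,0,0],"grip":0.5},{"linear":[-0.0005,0.0005,0.041],"twist":[0,0,0],"grip":0.5},{"linear":[-0.0005,0.0005,0.044],"twist":[0,0,0],"grip":0.5},{"linear":[-0.0005,0.0005,0.044],"twist":[0,0,0],"grip":0.5}]'
python3 - <<'E'
from h import *
c=snap('wrist','w10');go(.5928,.2072,.0175)
im=cv2.imread("pics/w10.png");cv2.imwrite("pics/w10c.png",cv2.resize(im[170:345,150:370],None,fx=3.4,fy=3.4,interpolation=cv2.INTER_CUBIC))
E
```

```text
time: 8.32
position: [0.5927, 0.2064, 0.0224]
tool_rot: [-179.9, 0.0, 89.9]
ft_force: [0.5, 0.0, -2.8]
grip_width: 0.0553
pos [0.593  0.2065 0.0229] rot [-1.7996e+02  1.0000e-02  8.9940e+01] F [-0.8 -0.4 -2. ] w 0.055 t 8.3667 lin [ 0.0007 -0.0002  0.0054]
```

View pics/w10c.png

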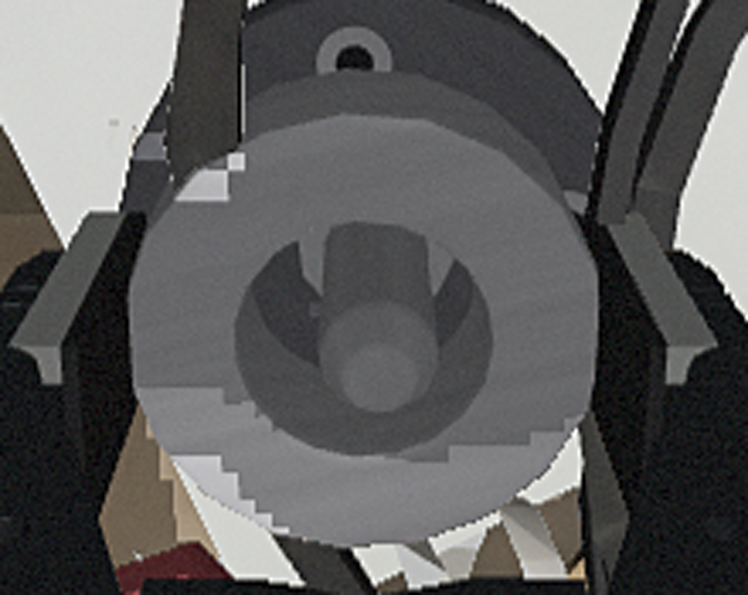

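```bash
python3 - <<'E'
from h import *
c=load('w10');P=lambda u,v:(150+u/3.4-.35,170+v/3.4-.35)
for q in((379,378),(380,357)):
  for z in(.052,.048):print(q,z,ray(c,*P(*q),z))
print(ray(c,*P(364,338),.041))
for z,r,cx in((.052,.0045,.5936),(.049,.007,.5936)):
  for y in(.206,.208): print(z,y,[((proj(c,(cx+r*np.cos(a),y+r*np.sin(a),z))+.35-[150,170])*3.4).round() for a in(0,np.pi/2,np.pi,-np.pi/2)])
E
```

```text
(379, 378) 0.052 [0.59358832 0.20938951 0.052     ]
(379, 378) 0.048 [0.593641   0.20704723 0.048     ]
(380, 357) 0.052 [0.59368856 0.2119072  0.052     ]
(380, 357) 0.048 [0.59374481 0.20965464 0.048     ]
[0.59196292 0.20818881 0.041     ]
0.052 0.206 [array([421., 406.]), array([379., 369.]), array([338., 406.]), array([379., 442.])]
0.052 0.208 [array([421., 389.]), array([379., 352.]), array([337., 389.]), array([379., 426.])]
0.049 0.206 [array([442., 391.]), array([379., 334.]), array([316., 391.]), array([379., 447.])]
0.049 0.208 [array([442., 375.]), array([379., 318.]), array([315., 375.]), array([379., 431.])]
```

```bash
python3 -m jog '[{"linear":[0.0008,0.0015,0],"twist":[0,0,0],"grip":0.5},{"linear":[0.0008,0.0015,0.002],"twist":[0,0,0],"grip":0.5},{"linear":[0.0008,0.0015,0.004],"twist":[0,0,0],"grip":0.5},{"linear":[0.0008,0.0015,0.0052],"twist":[0,0,0],"grip":0.5},{"linear":[0.0008,0.0015,0.0052],"twist":[0,0,0],"grip":0.5},{"linear":[0.0008,0.0015,0.0052],"twist":[0,0,0],"grip":0.5}]'
python3 - <<'E'
from h import *
c=snap('wrist','w11');go(.5928,.2072,.0175)
im=cv2.imread("pics/w11.png");cv2.imwrite("pics/w11c.png",cv2.resize(im[170:345,150:370],None,fx=3.4,fy=3.4,interpolation=cv2.INTER_CUBIC))
E
```

```text
time: 8.87
position: [0.5946, 0.2073, 0.018]
tool_rot: [-180.0, 0.0, 89.9]
ft_force: [-0.7, -0.1, -2.6]
grip_width: 0.0553
pos [0.5947 0.2073 0.0181] rot [-1.7999e+02  1.0000e-02  8.9940e+01] F [-0.6  0.8 -0.9] w 0.0554 t 8.9167 lin [-0.0001 -0.0019  0.0006]
```

View pics/w11c.png

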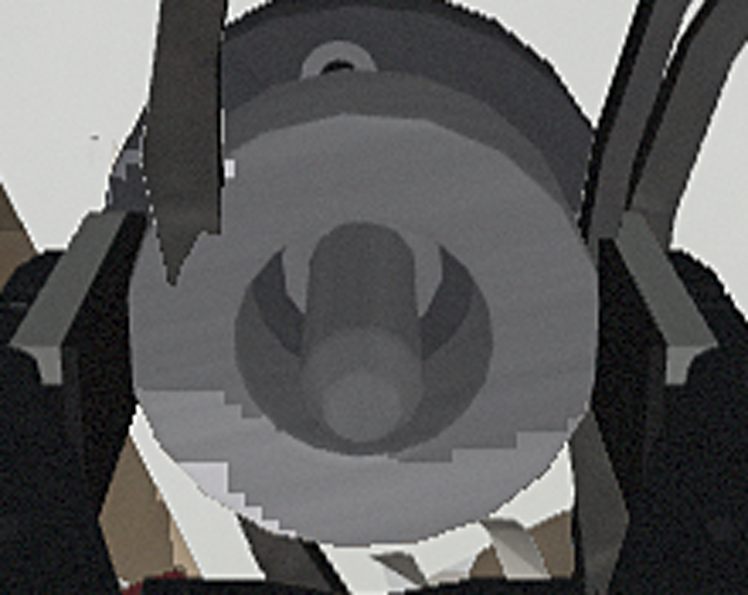

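```bash
python3 -m jog '[{"linear":[0,0,0.0008],"twist":[0,0,0],"grip":0.5},{"linear":[0,0,0.0008],"twist":[0,0,0],"grip":0.5},{"linear":[0,0,0.0008],"twist":[0,0,0],"grip":0.76},{"linear":[0,0,0.0008],"twist":[0,0,0],"grip":0.8},{"linear":[0,0,0.0008],"twist":[0,0,0],"grip":0.9},{"linear":[0,0,0.0008],"twist":[0,0,0],"grip":1},{"linear":[0,0,0.0008],"twist":[0,0,0],"grip":1}]'
python3 - <<'E'
from h import *
c=snap('wrist','w12');go(.5928,.2072,.0175)
im=cv2.imread("pics/w12.png");cv2.imwrite("pics/w12c.png",cv2.resize(im[170:345,150:370],None,fx=3.4,fy=3.4,interpolation=cv2.INTER_CUBIC))
E
```

```text
time: 9.5
position: [0.5948, 0.2074, 0.0174]
tool_rot: [180.0, 0.0, 89.9]
ft_force: [-0.6, 0.4, -0.4]
grip_width: 0.0856
pos [0.5948 0.2073 0.0173] rot [179.99   0.    89.94] F [ 0.2 -0.3  0.7] w 0.0851 t 9.55 lin [-0.0001 -0.002  -0.0002]
```

View pics/w12c.png

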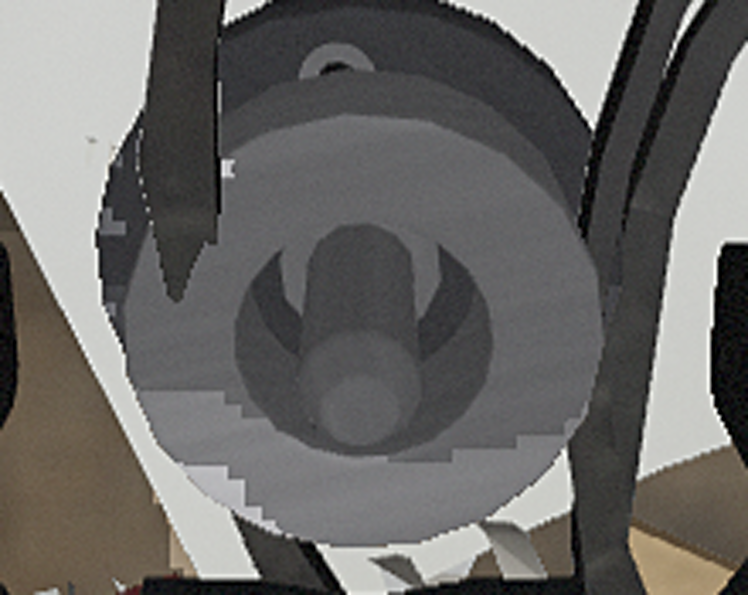

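```bash
python3 - <<'E'
from h import *
c=load('w12');P=lambda u,v:(150+u/3.4-.35,170+v/3.4-.35)
print(ray(c,*P(362,410),.052),ray(c,*P(361,385),.050))
for z,r in((.036,.015),(.036,.029)):
  for o in(.2075,): print(z,[((proj(c,(.5936+r*np.cos(a),o+r*np.sin(a),z))+.35-[150,170])*3.4).round() for a in(0,np.pi/2,np.pi,-np.pi/2)])
print(ray(c,*P(364,338),.036))
from scipy.optimize import least_squares
# fit bore & outer by edge pts
for pts,r in(([(235,340),(493,340),(364,222),(364,456)],.015),([(127,322),(603,325),(364,115),(364,547)],.029)):
    W=np.array([ray(c,*P(*p),.036)[:2] for p in pts]);print(W.round(4).tolist(),(W[0]+W[1])/2,(W[2]+W[3])/2)
for pts in([(326,410),(401,410),(362,374),(362,446)],[(300,388),(422,388)]):
    W=np.array([ray(c,*P(*p),.052)[:2] for p in pts]);print(W.round(4).tolist())
E
```

```text
[0.59381685 0.20955334 0.052     ] [0.59371176 0.21127391 0.05      ]
0.036 [array([488., 351.]), array([360., 232.]), array([233., 351.]), array([360., 462.])]
0.036 [array([607., 350.]), array([360., 115.]), array([113., 351.]), array([361., 561.])]
[0.594034   0.20914137 0.036     ]
[[0.5789, 0.2089], [0.6091, 0.2089], [0.594, 0.2238], [0.594, 0.1934]] [0.59403398 0.208882  ] [0.59403361 0.20856643]
[[0.5664, 0.2112], [0.6219, 0.2108], [0.5941, 0.2365], [0.594, 0.1806]] [0.59416275 0.2110139 ] [0.59403359 0.20853546]
[[0.5901, 0.2096], [0.5979, 0.2095], [0.5938, 0.2137], [0.5938, 0.2053]]
[[0.5874, 0.2121], [0.6, 0.2121]]
```

```bash
python3 -m jog '[{"linear":[0,0,-0.02],"twist":[0,0,0],"grip":1},{"linear":[0,0,-0.05],"twist":[0,0,0],"grip":1},{"linear":[0,0,-0.09],"twist":[0,0,0],"grip":1},{"linear":[0,0,-0.13],"twist":[0,0,0],"grip":1},{"linear":[-0.01,-0.002,-0.17],"twist":[0,0,0],"grip":1},{"linear":[-0.03,-0.004,-0.2],"twist":[0,0,0],"grip":1},{"linear":[-0.06,-0.007,-0.225],"twist":[0,0,0],"grip":1},{"linear":[-0.1,-0.011,-0.23],"twist":[0,0,0],"grip":1}]'
python3 -c "
from h import *
go(.5528,-.1257,.1)"
```

```text
time: 10.22
position: [0.5865, 0.1085, 0.2529]
tool_rot: [179.5, -0.1, 90.1]
ft_force: [2.5, -1.0, 0.6]
grip_width: 0.0854
pos [0.5865 0.1085 0.2529] rot [ 1.7946e+02 -8.0000e-02  9.0110e+01] F [ 2.5 -1.   0.6] w 0.0854 t 10.2167 lin [-0.2343 -0.0356  0.1522]
```

```bash
python3 -m jog '[{"linear":[-0.04,-0.006,0],"twist":[0,0,0],"grip":1},{"linear":[-0.08,-0.012,0],"twist":[0,0,0],"grip":1},{"linear":[-0.12,-0.018,0],"twist":[0,0,0],"grip":1},{"linear":[-0.16,-0.024,0],"twist":[0,0,0],"grip":1},{"linear":[-0.2,-0.03,0.01],"twist":[0,0,0],"grip":1},{"linear":[-0.225,-0.034,0.035],"twist":[0,0,0],"grip":1},{"linear":[-0.234,-0.036,0.07],"twist":[0,0,0],"grip":1},{"linear":[-0.234,-0.036,0.105],"twist":[0,0,0],"grip":1}]'
python3 -m jog '[{"linear":[0,0,0.02],"twist":[0,0,0],"grip":1},{"linear":[0,0,0.03],"twist":[0,0,0],"grip":1},{"linear":[0,0,0.03],"twist":[0,0,0],"grip":1},{"linear":[0,0,0.03],"twist":[0,0,0],"grip":1}]'
python3 - <<'E'
from h import *
c=snap('wrist','w13');snap("top","t13");go(.5528,-.1257,.02)
E
```

```text
time: 10.88
position: [0.548, -0.1299, 0.1424]
tool_rot: [179.8, 0.1, 89.8]
ft_force: [0.5, 0.3, -0.6]
grip_width: 0.0853
time: 11.22
position: [0.5477, -0.1265, 0.1127]
tool_rot: [-180.0, 0.0, 90.0]
ft_force: [-0.1, -0.0, 0.4]
grip_width: 0.0853
pos [ 0.5489 -0.1268  0.114 ] rot [1.7984e+02 6.0000e-02 8.9970e+01] F [-0.3 -1.   1.2] w 0.0855 t 11.3167 lin [0.0012 0.0036 0.094 ]
```

View pics/w13.png

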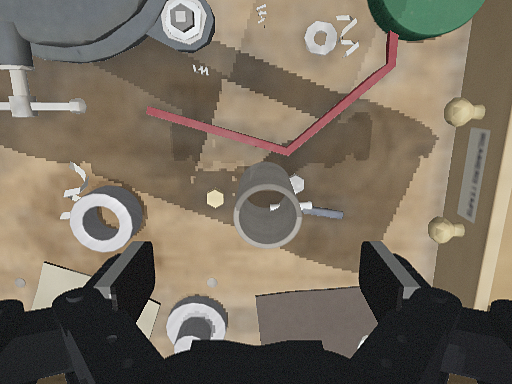

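View pics/t13.png

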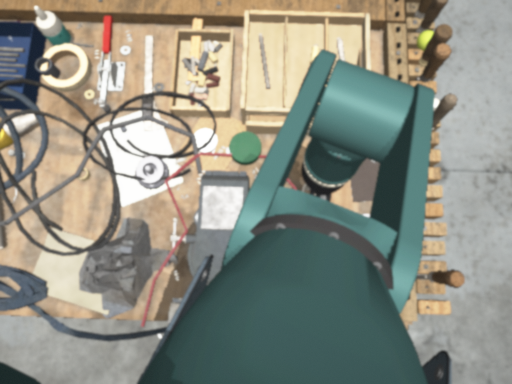

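```bash
python3 - <<'E'
from h import *
c=load('w13')
for p in[(234,216),(302,214),(268,181),(268,249)]:print(ray(c,*p,.068))
im=cv2.imread("pics/t13.png");cv2.imwrite("pics/t13c.png",cv2.resize(im[145:200,125:180],None,fx=10,fy=10,interpolation=cv2.INTER_CUBIC))
t=load('t13');C=np.array([.5926,.2056])
for r,z in((.036,.016),(.029,.036),(.015,.036),(.007,.05)):print(r,[((proj(t,(C[0]+r*np.cos(a),C[1]+r*np.sin(a),z))+.45-[125,145])*10).round().tolist() for a in(0,np.pi/2,np.pi,-np.pi/2)])
E
```

```text
[ 0.53387195 -0.12524732  0.068     ]
[ 0.57301326 -0.12404663  0.068     ]
[ 0.55329086 -0.1044746   0.068     ]
[ 0.55363617 -0.14596753  0.068     ]
0.036 [[288.0, 119.0], [104.0, 277.0], [259.0, 449.0], [443.0, 288.0]]
0.029 [[262.0, 124.0], [111.0, 254.0], [239.0, 395.0], [390.0, 263.0]]
0.015 [[257.0, 189.0], [179.0, 256.0], [245.0, 329.0], [323.0, 261.0]]
0.007 [[237.0, 208.0], [200.0, 240.0], [231.0, 274.0], [268.0, 242.0]]
```

View pics/t13c.png

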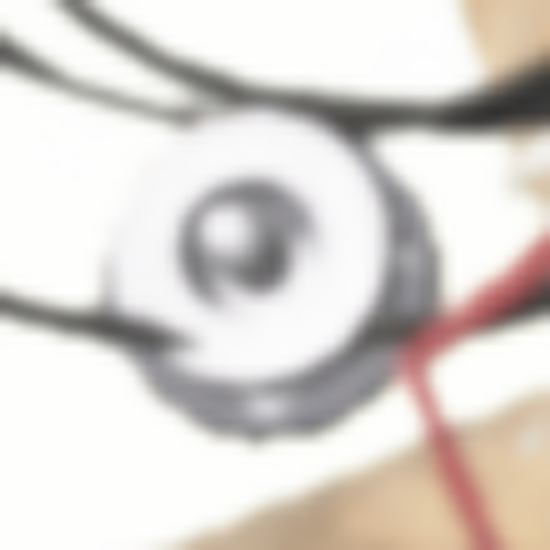

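```bash
python3 -m jog '[{"linear":[0,0.003,0.02],"twist":[0,0,0],"grip":1},{"linear":[0,0.005,0.04],"twist":[0,0,0],"grip":1},{"linear":[0,0.005,0.06],"twist":[0,0,0],"grip":1},{"linear":[0,0.005,0.078],"twist":[0,0,0],"grip":1},{"linear":[0,0.005,0.09],"twist":[0,0,0],"grip":1},{"linear":[0,0.005,0.094],"twist":[0,0,0],"grip":1},{"linear":[0,0.005,0.094],"twist":[0,0,0],"grip":1},{"linear":[0,0.005,0.094],"twist":[0,0,0],"grip":1}]'
python3 - <<'E'
from h import *
c=snap('wrist','w14');go(.554,-.127,.02)
E
```

```text
time: 11.98
position: [0.5535, -0.1268, 0.0195]
tool_rot: [179.9, 0.0, 90.0]
ft_force: [0.3, 0.5, 0.3]
grip_width: 0.0854
pos [ 0.5537 -0.1269  0.0198] rot [1.7986e+02 6.0000e-02 8.9960e+01] F [ 0.4  0.7 -0.8] w 0.0853 t 12.0333 lin [-0.0001  0.0003 -0.0002]
```

View pics/w14.png

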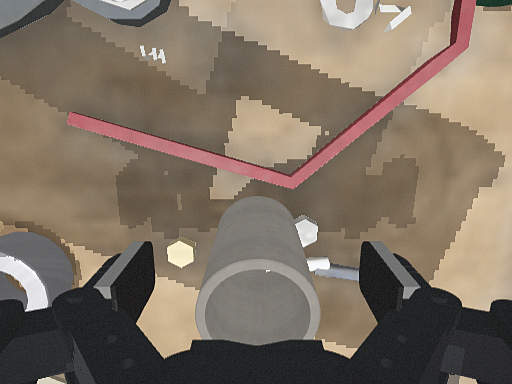

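```bash
python3 -m jog '[{"linear":[0,0,0],"twist":[0,0,0],"grip":0.3},{"linear":[0,0,0],"twist":[0,0,0],"grip":0.3},{"linear":[0,0,0],"twist":[0,0,0],"grip":0.3},{"linear":[0,0,0],"twist":[0,0,0],"grip":0.3},{"linear":[0,0,0],"twist":[0,0,0],"grip":0.3},{"linear":[0,0,0],"twist":[0,0,0],"grip":0.3},{"linear":[0,0,0],"twist":[0,0,0],"grip":0.3}]' 40
python3 - <<'E'
from h import *
c=snap('wrist','w15');go(.554,-.127,.02)
im=cv2.imread("pics/w15.png");cv2.imwrite("pics/w15c.png",cv2.resize(im[210:384,150:370],None,fx=3.4,fy=3.4,interpolation=cv2.INTER_CUBIC))
E
```

```text
time: 12.62
position: [0.5527, -0.1268, 0.019]
tool_rot: [180.0, 0.0, 89.9]
ft_force: [-0.1, 0.8, 5.3]
grip_width: 0.0392
pos [ 0.5528 -0.1268  0.019 ] rot [1.7995e+02 2.0000e-02 8.9940e+01] F [-0.2  0.3  4.8] w 0.0391 t 12.6667 lin [-0.0002  0.0012 -0.001 ]
```

View pics/w15c.png

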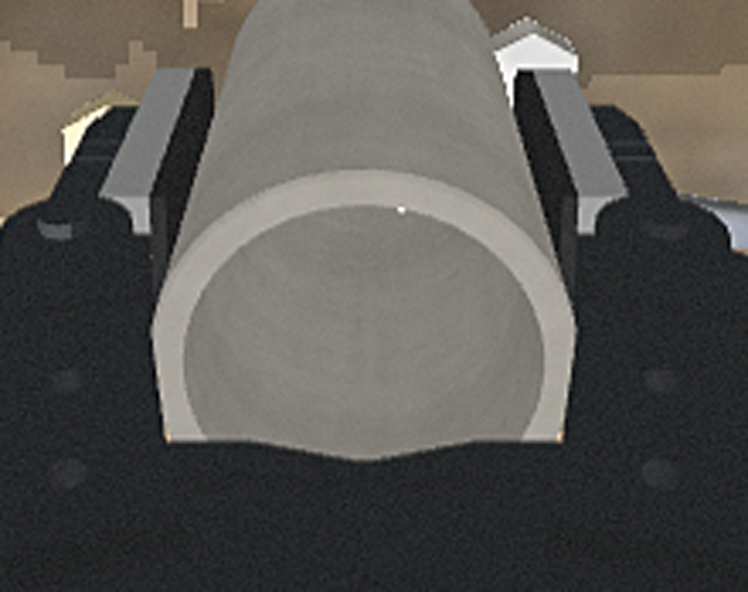

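```bash
python3 - <<'E'
from h import *
c=load('w15');P=lambda u,v:(150+u/3.4-.35,210+v/3.4-.35)
print(ray(c,*P(365,170),.068)-[0,.02,0],ray(c,*P(365,205),.068)-[0,.0145,0],ray(c,*P(153,330),.068),ray(c,*P(577,330),.068))
E
python3 -m jog '[{"linear":[0,0,-0.01],"twist":[0,0,0],"grip":0.3},{"linear":[0,0,-0.04],"twist":[0,0,0],"grip":0.3},{"linear":[0,0,-0.08],"twist":[0,0,0],"grip":0.3},{"linear":[0,0,-0.12],"twist":[0,0,0],"grip":0.3},{"linear":[0,0,-0.16],"twist":[0,0,0],"grip":0.3},{"linear":[0.01,0,-0.195],"twist":[0,0,0],"grip":0.3},{"linear":[0.03,0.004,-0.225],"twist":[0,0,0],"grip":0.3},{"linear":[0.06,0.008,-0.245],"twist":[0,0,0],"grip":0.3}]'
python3 -c "
from h import *
go(.5945,.2075,.265)"
```

```text
[ 0.55199112 -0.12538419  0.068     ] [ 0.55198954 -0.12327757  0.068     ] [ 0.53267965 -0.12137476  0.068     ] [ 0.57129284 -0.12142416  0.068     ]
time: 13.33
position: [0.5615, -0.068, 0.2676]
tool_rot: [179.7, 0.1, 89.8]
ft_force: [1.4, 0.2, -1.8]
grip_width: 0.039
pos [ 0.5615 -0.068   0.2676] rot [1.7973e+02 1.3000e-01 8.9790e+01] F [ 1.4  0.2 -1.8] w 0.039 t 13.3333 lin [0.2756 0.032  0.0021]
```

```bash
python3 -m jog '[{"linear":[0.035,0.004,0],"twist":[0,0,0],"grip":0.3},{"linear":[0.075,0.008,0],"twist":[0,0,0],"grip":0.3},{"linear":[0.115,0.013,0],"twist":[0,0,0],"grip":0.3},{"linear":[0.155,0.018,0],"twist":[0,0,0],"grip":0.3},{"linear":[0.195,0.023,0],"twist":[0,0,0],"grip":0.3},{"linear":[0.23,0.027,0],"twist":[0,0,0],"grip":0.3},{"linear":[0.255,0.03,0.005],"twist":[0,0,0],"grip":0.3},{"linear":[0.272,0.032,0.02],"twist":[0,0,0],"grip":0.3}]'
python3 -m jog '[{"linear":[0.003,0,0.03],"twist":[0,0,0],"grip":0.3},{"linear":[0.003,0,0.065],"twist":[0,0,0],"grip":0.3},{"linear":[0.003,0,0.1],"twist":[0,0,0],"grip":0.3},{"linear":[0.003,0,0.125],"twist":[0,0,0],"grip":0.3},{"linear":[0.003,0,0.14],"twist":[0,0,0],"grip":0.3},{"linear":[0.003,0,0.14],"twist":[0,0,0],"grip":0.3},{"linear":[0.003,0,0.14],"twist":[0,0,0],"grip":0.3}]'
python3 - <<'E'
from h import *
c=snap('wrist','w16');snap("side","s16");go(.5945,.2071,.055)
E
```

```text
time: 14.0
position: [0.5937, 0.2089, 0.2456]
tool_rot: [179.8, -0.1, 90.1]
ft_force: [1.4, -0.5, -1.5]
grip_width: 0.039
time: 14.58
position: [0.5919, 0.2081, 0.1028]
tool_rot: [-179.9, 0.0, 89.9]
ft_force: [0.8, 0.2, -0.5]
grip_width: 0.0391
pos [0.5938 0.2086 0.1049] rot [ 1.7987e+02 -2.0000e-02  8.9940e+01] F [ 0.5 -0.5 -1.6] w 0.0389 t 14.6833 lin [-0.0015  0.0006  0.0499]
```

View pics/w16.png

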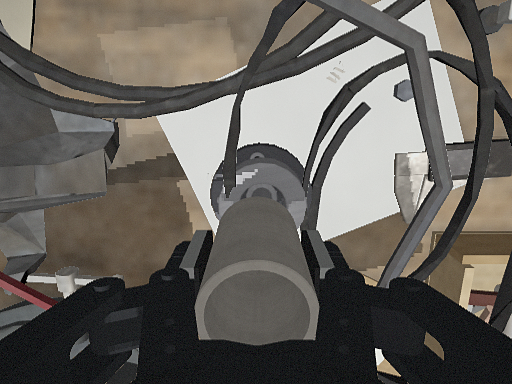

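View pics/s16.png

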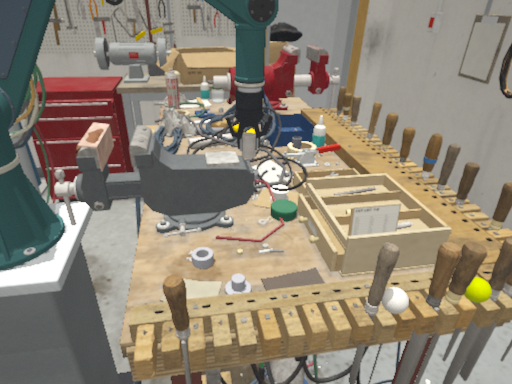

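```bash
python3 -m jog '[{"linear":[-0.0015,0.0006,0.008],"twist":[0,0,0],"grip":0.3},{"linear":[-0.0015,0.0006,0.018],"twist":[0,0,0],"grip":0.3},{"linear":[-0.0015,0.0006,0.027],"twist":[0,0,0],"grip":0.3},{"linear":[-0.0015,0.0006,0.035],"twist":[0,0,0],"grip":0.3},{"linear":[-0.0015,0.0006,0.042],"twist":[0,0,0],"grip":0.3},{"linear":[-0.0015,0.0006,0.045],"twist":[0,0,0],"grip":0.3},{"linear":[-0.0015,0.0006,0.045],"twist":[0,0,0],"grip":0.3},{"linear":[-0.0015,0.0006,0.045],"twist":[0,0,0],"grip":0.3}]'
python3 - <<'E'
from h import *
c=snap('wrist','w17');go(.5945,.2071,.055)
im=cv2.imread("pics/w17.png");cv2.imwrite("pics/w17c.png",cv2.resize(im[130:360,140:380],None,fx=2.5*1.3,fy=2.5,interpolation=cv2.INTER_CUBIC) if 0 else cv2.resize(im[150:360,140:380],None,fx=2.8,fy=2.8,interpolation=cv2.INTER_CUBIC))
E
```

```text
time: 15.35
position: [0.5932, 0.2069, 0.058]
tool_rot: [-180.0, 0.0, 89.9]
ft_force: [0.3, -0.5, -1.8]
grip_width: 0.0393
pos [0.5935 0.2069 0.0584] rot [179.99   0.    89.94] F [ 0.2  0.2 -1.5] w 0.0387 t 15.4 lin [0.0002 0.001  0.0034]
```

View pics/w17c.png

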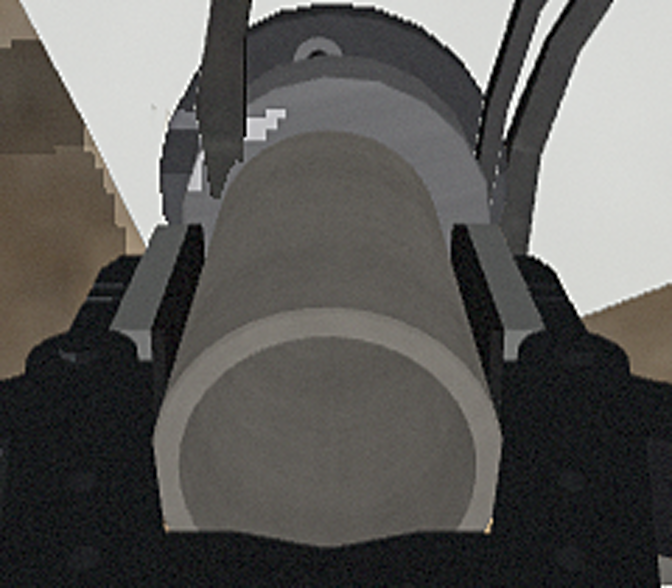

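```bash
python3 - <<'E'
from h import *
c=load('w17');P=lambda u,v:(140+u/2.8-.3,150+v/2.8-.3)
print("ring far",ray(c,*P(335,76),.036)-[0,.029,0],"shell far",ray(c,*P(327,132),.0394)-[0,.02,0])
C=ray(c,*P(335,76),.036)[1]-.029
for x in(.594,.5955):
  print(x,[((proj(c,(x+.029*np.cos(a),C+.029*np.sin(a),.036))+.3-[140,150])*2.8).round().tolist() for a in np.radians([0,20,45,90,135,160,180])])
  print([((proj(c,(x+.02*np.cos(a),.2085+.02*np.sin(a),.0394))+.3-[140,150])*2.8).round().tolist() for a in np.radians([0,20,45,90,135,160,180])])
E
```

```text
ring far [0.59371336 0.20768326 0.036     ] shell far [0.59230753 0.20746743 0.0394    ]
0.594 [[495.0, 230.0], [488.0, 179.0], [452.0, 123.0], [337.0, 76.0], [221.0, 123.0], [185.0, 179.0], [178.0, 230.0]]
[[448.0, 233.0], [442.0, 197.0], [417.0, 158.0], [337.0, 126.0], [256.0, 158.0], [231.0, 197.0], [225.0, 233.0]]
0.5955 [[503.0, 230.0], [496.0, 179.0], [461.0, 123.0], [345.0, 76.0], [229.0, 123.0], [194.0, 179.0], [186.0, 230.0]]
[[456.0, 233.0], [451.0, 197.0], [426.0, 158.0], [345.0, 126.0], [265.0, 158.0], [239.0, 197.0], [233.0, 233.0]]
```

```bash
python3 -m jog '[{"linear":[0.0003,0.0014,0],"twist":[0,0,0],"grip":0.3},{"linear":[0.0003,0.0014,0.001],"twist":[0,0,0],"grip":0.3},{"linear":[0.0003,0.0014,0.0022],"twist":[0,0,0],"grip":0.3},{"linear":[0.0003,0.0014,0.003],"twist":[0,0,0],"grip":0.3},{"linear":[0.0003,0.0014,0.0034],"twist":[0,0,0],"grip":0.3},{"linear":[0.0003,0.0014,0.0036],"twist":[0,0,0],"grip":0.3},{"linear":[0.0003,0.0014,0.0036],"twist":[0,0,0],"grip":0.3},{"linear":[0.0003,0.0014,0.0036],"twist":[0,0,0],"grip":0.3}]'
python3 - <<'E'
from h import *
c=snap('wrist','w18');go(.5945,.2071,.055)
im=cv2.imread("pics/w18.png");cv2.imwrite("pics/w18c.png",cv2.resize(im[150:360,140:380],None,fx=2.8,fy=2.8,interpolation=cv2.INTER_CUBIC))
E
```

```text
time: 16.07
position: [0.5947, 0.2072, 0.055]
tool_rot: [180.0, 0.0, 89.9]
ft_force: [-1.3, -0.4, 3.1]
grip_width: 0.0392
pos [0.5948 0.2071 0.055 ] rot [179.99   0.    89.94] F [-1.5 -1.   2.8] w 0.0389 t 16.1167 lin [-0.     -0.0003  0.    ]
```

View pics/w18c.png

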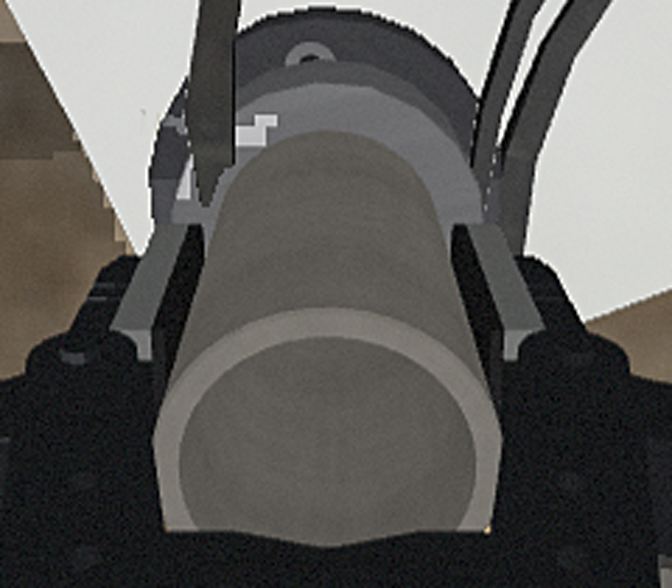

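```bash
python3 -m jog '[{"linear":[0,0,0],"twist":[0,0,0],"grip":0.52},{"linear":[0,0,0],"twist":[0,0,0],"grip":0.56},{"linear":[0,0,0],"twist":[0,0,0],"grip":0.65},{"linear":[0,0,0],"twist":[0,0,0],"grip":0.8},{"linear":[0,0,0],"twist":[0,0,0],"grip":1},{"linear":[0,0,0],"twist":[0,0,0],"grip":1},{"linear":[0,0,0],"twist":[0,0,0],"grip":1}]'
python3 - <<'E'
from h import *
c=snap('wrist','w19');go(.5945,.2071,.055)
im=cv2.imread("pics/w19.png");cv2.imwrite("pics/w19c.png",cv2.resize(im[150:360,140:380],None,fx=2.8,fy=2.8,interpolation=cv2.INTER_CUBIC))
E
```

```text
time: 16.7
position: [0.5947, 0.2071, 0.0546]
tool_rot: [-180.0, 0.0, 89.9]
ft_force: [-0.8, -0.1, -0.3]
grip_width: 0.0853
pos [0.5947 0.2071 0.0547] rot [-1.800e+02  1.000e-02  8.994e+01] F [-0.1 -0.   0.7] w 0.0858 t 16.75 lin [-0.     -0.0002 -0.0003]
```

View pics/w19c.png

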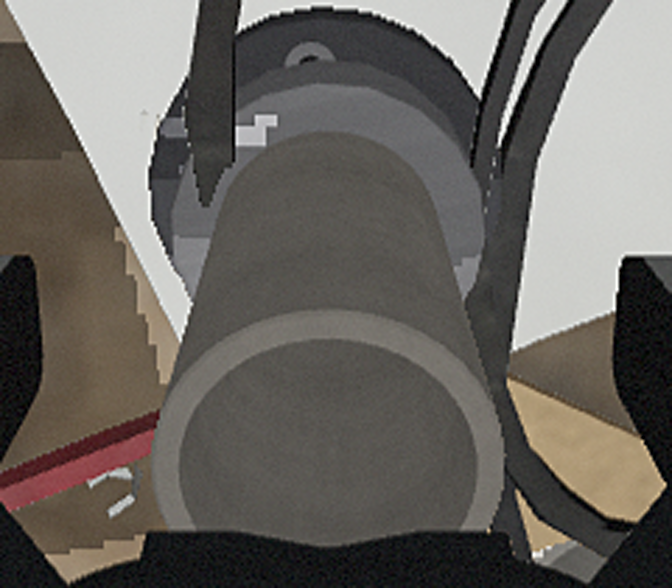

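```bash
python3 -m jog '[{"linear":[0,0,-0.02],"twist":[0,0,0],"grip":1},{"linear":[0,0,-0.05],"twist":[0,0,0],"grip":1},{"linear":[0,0,-0.09],"twist":[0,0,0],"grip":1},{"linear":[0,0,-0.13],"twist":[0,0,0],"grip":1},{"linear":[0,0,-0.17],"twist":[0,0,0],"grip":1},{"linear":[-0.02,-0.008,-0.2],"twist":[0,0,0],"grip":1},{"linear":[-0.05,-0.018,-0.22],"twist":[0,0,0],"grip":1},{"linear":[-0.08,-0.03,-0.225],"twist":[0,0,0],"grip":1}]'
python3 - <<'E'
from h import *
c=snap('wrist','w20');go(.435,-.147,.1)
E
```

```text
time: 17.42
position: [0.567, 0.1273, 0.2844]
tool_rot: [179.5, -0.0, 90.1]
ft_force: [0.4, 0.0, 0.3]
grip_width: 0.0854
pos [0.5637 0.1217 0.2834] rot [179.78   0.24  89.93] F [-4.1 -4.  -0.5] w 0.0854 t 17.4667 lin [-0.2681 -0.129   0.1841]
```

View pics/w20.png

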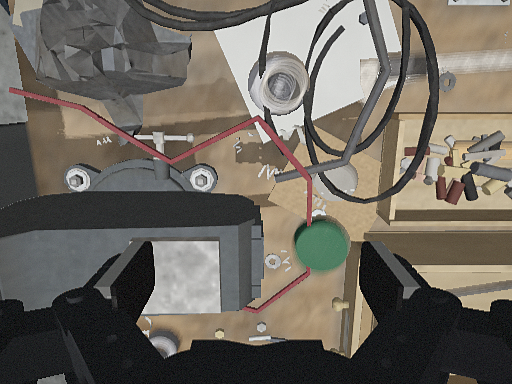

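```bash
python3 -m jog '[{"linear":[-0.035,-0.016,0],"twist":[0,0,0],"grip":1},{"linear":[-0.07,-0.033,0],"twist":[0,0,0],"grip":1},{"linear":[-0.106,-0.05,0],"twist":[0,0,0],"grip":1},{"linear":[-0.142,-0.068,0],"twist":[0,0,0],"grip":1},{"linear":[-0.178,-0.086,0],"twist":[0,0,0],"grip":1},{"linear":[-0.214,-0.103,0],"twist":[0,0,0],"grip":1},{"linear":[-0.245,-0.118,0.01],"twist":[0,0,0],"grip":1},{"linear":[-0.262,-0.127,0.035],"twist":[0,0,0],"grip":1}]'
python3 -m jog '[{"linear":[-0.006,-0.002,0.035],"twist":[0,0,0],"grip":1},{"linear":[-0.006,-0.002,0.07],"twist":[0,0,0],"grip":1},{"linear":[-0.006,-0.002,0.1],"twist":[0,0,0],"grip":1},{"linear":[-0.006,-0.002,0.14],"twist":[0,0,0],"grip":1},{"linear":[-0.006,-0.002,0.16],"twist":[0,0,0],"grip":1},{"linear":[-0.006,-0.002,0.16],"twist":[0,0,0],"grip":1},{"linear":[-0.006,-0.002,0.16],"twist":[0,0,0],"grip":1}]'
python3 - <<'E'
from h import *
c=snap('wrist','w21');snap("top","t21");go(.435,-.147,0.002)
im=cv2.imread("pics/t21.png");cv2.imwrite("pics/t21c.png",cv2.resize(im[145:200,125:180],None,fx=10,fy=10,interpolation=cv2.INTER_CUBIC))
E
```

```text
time: 18.13
position: [0.4381, -0.1384, 0.2471]
tool_rot: [179.7, 0.2, 89.8]
ft_force: [0.8, -0.7, 0.4]
grip_width: 0.0856
time: 18.72
position: [0.4345, -0.1402, 0.084]
tool_rot: [-179.8, -0.1, 89.9]
ft_force: [0.5, 0.0, -0.4]
grip_width: 0.0852
pos [ 0.4365 -0.1411  0.0859] rot [1.799e+02 6.000e-02 8.995e+01] F [ 0.3  0.1 -0.1] w 0.0852 t 18.8167 lin [-0.0058 -0.0016  0.0839]
```

View pics/w21.png

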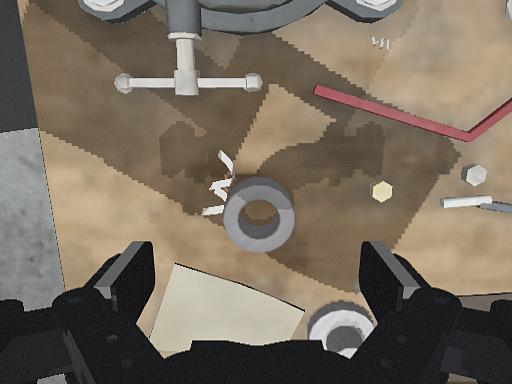

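View pics/t21c.png

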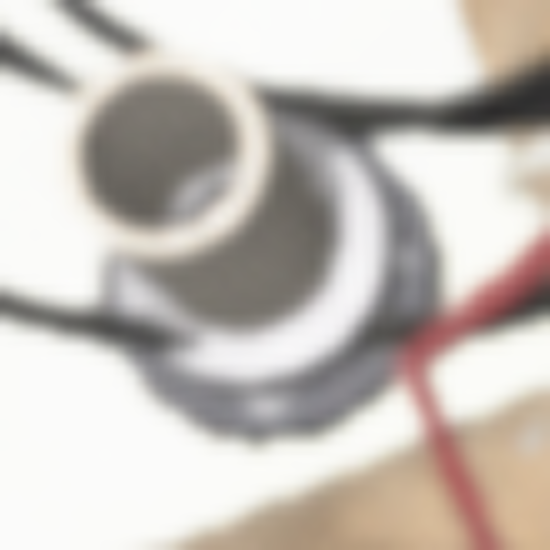

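```bash
python3 - <<'E'
from h import *
t=load('t21');P=lambda u,v:(125+u/10-.45,145+v/10-.45)
print("shell top",ray(t,*P(173,157),.104),"ring",ray(t,*P(248,246),.036))
c=load('w21')
for p in[(223,215),(294,215),(259,178),(259,252)]:print(ray(c,*p,.024))
go(.435,-.147,0.002)
E
```

```text
shell top [0.59479328 0.20434741 0.104     ] ring [0.5952499  0.20638594 0.036     ]
[ 0.41252981 -0.14373048  0.024     ]
[ 0.45677553 -0.14372474  0.024     ]
[ 0.43494815 -0.1200322   0.024     ]
[ 0.43499608 -0.16888692  0.024     ]
pos [ 0.4365 -0.1411  0.0859] rot [1.799e+02 6.000e-02 8.995e+01] F [ 0.3  0.1 -0.1] w 0.0852 t 18.8167 lin [-0.0058 -0.0016  0.0839]
```

```bash
python3 -m jog '[{"linear":[-0.003,-0.0005,0.02],"twist":[0,0,0],"grip":1},{"linear":[-0.005,-0.0005,0.04],"twist":[0,0,0],"grip":1},{"linear":[-0.005,-0.0005,0.06],"twist":[0,0,0],"grip":1},{"linear":[-0.005,-0.0005,0.073],"twist":[0,0,0],"grip":1},{"linear":[-0.005,-0.0005,0.08],"twist":[0,0,0],"grip":1},{"linear":[-0.005,-0.0005,0.083],"twist":[0,0,0],"grip":1},{"linear":[-0.005,-0.0005,0.083],"twist":[0,0,0],"grip":1},{"linear":[-0.005,-0.0005,0.083],"twist":[0,0,0],"grip":1}]'
python3 - <<'E'
from h import *
c=snap('wrist','w22');go(.4358,-.146,0.002)
E
```

```text
time: 19.48
position: [0.4358, -0.1461, 0.0027]
tool_rot: [179.9, 0.1, 89.9]
ft_force: [-0.3, 1.0, 0.2]
grip_width: 0.0856
pos [ 0.4358 -0.1461  0.0028] rot [1.799e+02 6.000e-02 8.995e+01] F [-0.1  0.2  0.5] w 0.0854 t 19.5333 lin [0.0001 0.     0.0008]
```

View pics/w22.png

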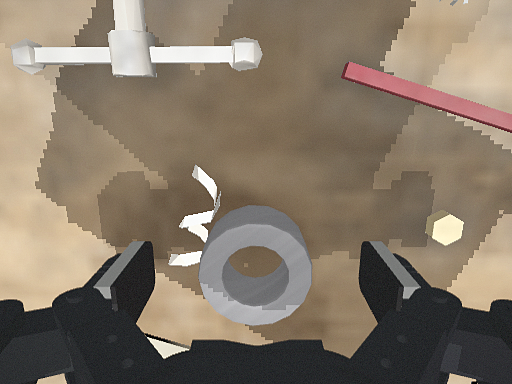

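```bash
python3 -m jog '[{"linear":[0,0,0],"twist":[0,0,0],"grip":0.4},{"linear":[0,0,0],"twist":[0,0,0],"grip":0.4},{"linear":[0,0,0],"twist":[0,0,0],"grip":0.4},{"linear":[0,0,0],"twist":[0,0,0],"grip":0.4},{"linear":[0,0,0],"twist":[0,0,0],"grip":0.4},{"linear":[0,0,0],"twist":[0,0,0],"grip":0.4},{"linear":[0,0,0],"twist":[0,0,0],"grip":0.4}]' 50
python3 - <<'E'
from h import *
c=snap('wrist','w23');go(.4358,-.146,0.002)
im=cv2.imread("pics/w23.png");cv2.imwrite("pics/w23c.png",cv2.resize(im[190:345,150:370],None,fx=3.4,fy=3.4,interpolation=cv2.INTER_CUBIC))
E
```

```text
time: 20.12
position: [0.4352, -0.1458, 0.0025]
tool_rot: [179.9, 0.0, 89.9]
ft_force: [-2.7, 1.5, 11.8]
grip_width: 0.0447
pos [ 0.4352 -0.1458  0.0025] rot [1.7995e+02 3.0000e-02 8.9930e+01] F [-0.8  0.7 10.7] w 0.0449 t 20.1667 lin [-0.0002  0.0006  0.0005]
```

View pics/w23c.png

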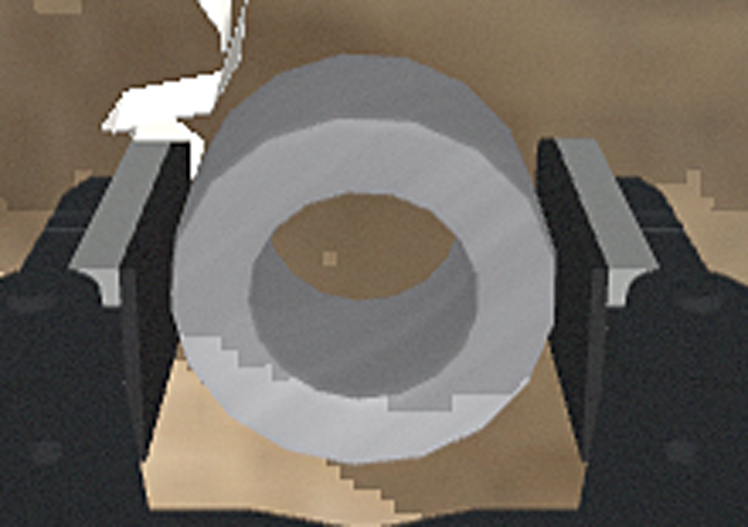

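```bash
python3 - <<'E'
from h import *
c=load('w23');P=lambda u,v:(150+u/3.4-.35,190+v/3.4-.35)
for a,b in(((364,119),(364,463)),((364,193),(364,399)),((172,290),(556,290))):
    A=ray(c,*P(*a),.024);B=ray(c,*P(*b),.024);print((A+B)/2,A-B)
E
python3 -m jog '[{"linear":[0,0,-0.01],"twist":[0,0,0],"grip":0.4},{"linear":[0,0,-0.04],"twist":[0,0,0],"grip":0.4},{"linear":[0,0,-0.08],"twist":[0,0,0],"grip":0.4},{"linear":[0,0,-0.12],"twist":[0,0,0],"grip":0.4},{"linear":[0,0,-0.16],"twist":[0,0,0],"grip":0.4},{"linear":[0,0,-0.2],"twist":[0,0,0],"grip":0.4},{"linear":[0.01,0.005,-0.235],"twist":[0,0,0],"grip":0.4},{"linear":[0.035,0.016,-0.255],"twist":[0,0,0],"grip":0.4}]'
python3 -c "
from h import *
go(.5945,.2071,.265)"
```

```text
[ 0.43436741 -0.14612648  0.024     ] [3.78053114e-05 4.41201714e-02 0.00000000e+00]
[ 0.43436739 -0.14615414  0.024     ] [2.26690607e-05 2.64556171e-02 1.38777878e-17]
[ 0.43437148 -0.14504104  0.024     ] [-4.41214098e-02  6.36622078e-05  0.00000000e+00]
time: 20.83
position: [0.4518, -0.1128, 0.261]
tool_rot: [179.7, 0.2, 89.8]
ft_force: [0.9, -0.2, -2.1]
grip_width: 0.0446
pos [ 0.4518 -0.1128  0.261 ] rot [179.73   0.22  89.79] F [ 0.9 -0.2 -2.1] w 0.0446 t 20.8333 lin [ 0.3204  0.1416 -0.0045]
```

```bash
python3 -m jog '[{"linear":[0.036,0.016,-0.01],"twist":[0,0,0],"grip":0.4},{"linear":[0.073,0.032,-0.015],"twist":[0,0,0],"grip":0.4},{"linear":[0.11,0.049,-0.015],"twist":[0,0,0],"grip":0.4},{"linear":[0.147,0.065,-0.015],"twist":[0,0,0],"grip":0.4},{"linear":[0.184,0.081,-0.015],"twist":[0,0,0],"grip":0.4},{"linear":[0.221,0.098,-0.015],"twist":[0,0,0],"grip":0.4},{"linear":[0.258,0.114,-0.015],"twist":[0,0,0],"grip":0.4},{"linear":[0.285,0.126,-0.015],"twist":[0,0,0],"grip":0.4}]'
python3 -c "
from h import *
go(.5945,.2087,.13)"
```

```text
time: 21.5
position: [0.5775, 0.1775, 0.2712]
tool_rot: [-180.0, -0.0, 90.0]
ft_force: [1.8, 0.3, -1.0]
grip_width: 0.0447
pos [0.5775 0.1775 0.2712] rot [-1.7997e+02 -4.0000e-02  9.0020e+01] F [ 1.8  0.3 -1. ] w 0.0447 t 21.5 lin [0.0311 0.0171 0.1412]
```

```bash
python3 -m jog '[{"linear":[0.022,0.012,0.005],"twist":[0,0,0],"grip":0.4},{"linear":[0.031,0.016,0.025],"twist":[0,0,0],"grip":0.4},{"linear":[0.031,0.016,0.06],"twist":[0,0,0],"grip":0.4},{"linear":[0.031,0.016,0.095],"twist":[0,0,0],"grip":0.4},{"linear":[0.031,0.016,0.125],"twist":[0,0,0],"grip":0.4},{"linear":[0.031,0.016,0.144],"twist":[0,0,0],"grip":0.4},{"linear":[0.031,0.016,0.144],"twist":[0,0,0],"grip":0.4},{"linear":[0.031,0.016,0.144],"twist":[0,0,0],"grip":0.4}]'
python3 -m jog '[{"linear":[0,0,0],"twist":[0,0,0],"grip":0.4},{"linear":[0,0,0],"twist":[0,0,0],"grip":0.4},{"linear":[0,0,0],"twist":[0,0,0],"grip":0.4}]'
python3 - <<'E'
from h import *
c=snap('wrist','w24');go(.5945,.2087,.13)
im=cv2.imread("pics/w24.png");cv2.imwrite("pics/w24c.png",cv2.resize(im[170:345,150:370],None,fx=3.4,fy=3.4,interpolation=cv2.INTER_CUBIC))
E
```

```text
time: 22.17
position: [0.5919, 0.2049, 0.1265]
tool_rot: [-179.8, 0.1, 89.9]
ft_force: [-0.9, -0.7, -0.6]
grip_width: 0.0449
time: 22.42
position: [0.5946, 0.2054, 0.1297]
tool_rot: [179.8, -0.0, 89.9]
ft_force: [-0.3, 0.3, -1.5]
grip_width: 0.0447
pos [0.5944 0.2054 0.1294] rot [ 1.7983e+02 -3.0000e-02  8.9940e+01] F [-0.2  0.  -1.5] w 0.0447 t 22.4667 lin [ 0.0033  0.0001 -0.0006]
```

View pics/w24c.png

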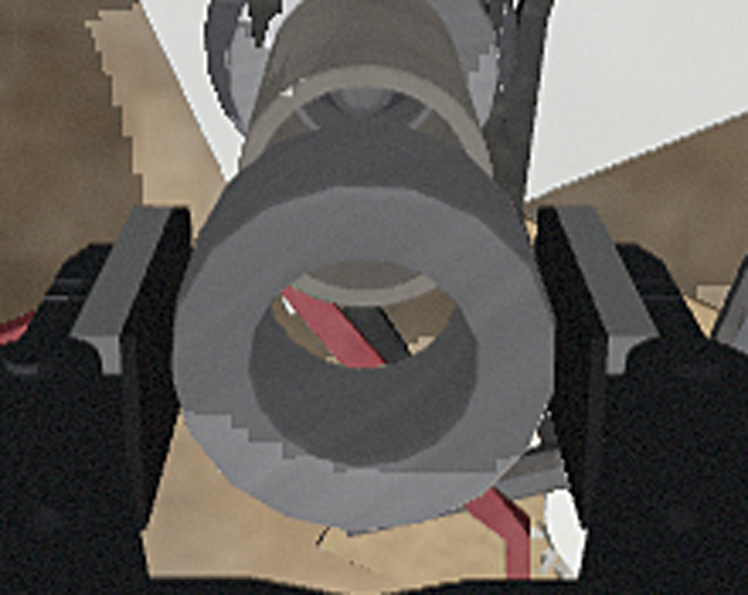

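```bash
python3 - <<'E'
from h import *
c=load('w24');P=lambda u,v:(150+u/3.4-.35,170+v/3.4-.35)
for n,z,a,b in(("shell",.104,(367,66),(368,306)),("ring o",.1511,(364,187),(364,533)),("ring b",.1511,(364,261),(364,467)),("ring x",.1511,(173,360),(554,360)),("shell x",.104,(242,160),(494,160)),("stip",.104,(248,140),(488,140))):
    A=ray(c,*P(*a),z);B=ray(c,*P(*b),z);print(n,((A+B)/2).round(4),(A-B).round(4))
E
```

```text
shell [0.5944 0.2084 0.104 ] [-0.0002  0.0393 -0.    ]
ring o [0.5937 0.2049 0.1511] [0.     0.0444 0.    ]
ring b [0.5937 0.205  0.1511] [0.     0.0264 0.    ]
ring x [0.5937 0.2059 0.1511] [-0.0438  0.0001  0.    ]
shell x [0.5945 0.2132 0.104 ] [-0.0384  0.0001  0.    ]
stip [0.5945 0.2164 0.104 ] [-0.0364  0.0001  0.    ]
```

```bash
python3 -m jog '[{"linear":[0.0035,0.0007,0.003],"twist":[0,0,0],"grip":0.4},{"linear":[0.0035,0.0007,0.008],"twist":[0,0,0],"grip":0.4},{"linear":[0.0035,0.0007,0.013],"twist":[0,0,0],"grip":0.4},{"linear":[0.0035,0.0007,0.017],"twist":[0,0,0],"grip":0.4},{"linear":[0.0035,0.0007,0.018],"twist":[0,0,0],"grip":0.4},{"linear":[0.0035,0.0007,0.018],"twist":[0,0,0],"grip":0.4},{"linear":[0.0035,0.0007,0.018],"twist":[0,0,0],"grip":0.4}]'
python3 - <<'E'
from h import *
c=snap('wrist','w25');go(.5951,.2089,.1065)
im=cv2.imread("pics/w25.png");cv2.imwrite("pics/w25c.png",cv2.resize(im[170:345,150:370],None,fx=3.4,fy=3.4,interpolation=cv2.INTER_CUBIC))
E
```

```text
time: 23.05
position: [0.5938, 0.2086, 0.1094]
tool_rot: [-180.0, 0.0, 89.9]
ft_force: [0.2, 0.4, -1.7]
grip_width: 0.0443
pos [0.594  0.2087 0.1096] rot [-179.99    0.     89.94] F [-0.6  0.1 -1.7] w 0.0445 t 23.1 lin [0.0002 0.0011 0.0031]
```

View pics/w25c.png

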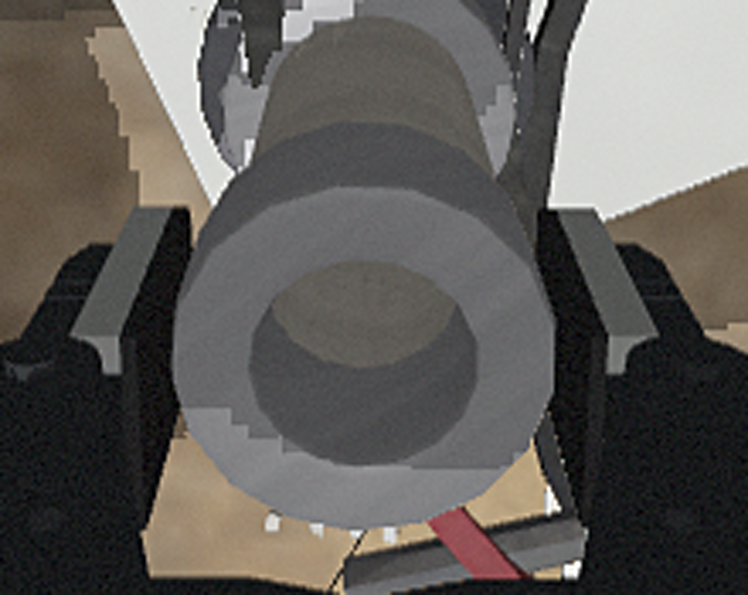

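```bash
python3 -m jog '[{"linear":[0.0002,0.0014,0],"twist":[0,0,0],"grip":0.4},{"linear":[0.0002,0.0014,0],"twist":[0,0,0],"grip":0.4},{"linear":[0.0002,0.0014,0.001],"twist":[0,0,0],"grip":0.4},{"linear":[0.0002,0.0014,0.002],"twist":[0,0,0],"grip":0.4},{"linear":[0.0002,0.0014,0.0026],"twist":[0,0,0],"grip":0.4},{"linear":[0.0002,0.0014,0.003],"twist":[0,0,0],"grip":0.4},{"linear":[0.0002,0.0014,0.003],"twist":[0,0,0],"grip":0.4},{"linear":[0.0002,0.0014,0.003],"twist":[0,0,0],"grip":0.4}]'
python3 - <<'E'
from h import *
c=snap('wrist','w26');go(.5951,.2089,.1065)
im=cv2.imread("pics/w26.png");cv2.imwrite("pics/w26c.png",cv2.resize(im[170:345,150:370],None,fx=3.4,fy=3.4,interpolation=cv2.INTER_CUBIC))
E
```

```text
time: 23.77
position: [0.5954, 0.2089, 0.1067]
tool_rot: [180.0, 0.0, 89.9]
ft_force: [-0.9, 0.2, -2.2]
grip_width: 0.045
pos [0.5953 0.2088 0.1067] rot [-1.800e+02  1.000e-02  8.994e+01] F [-0.2 -1.3 -1. ] w 0.0449 t 23.8167 lin [ 0.0001 -0.0002  0.0002]
```

View pics/w26c.png

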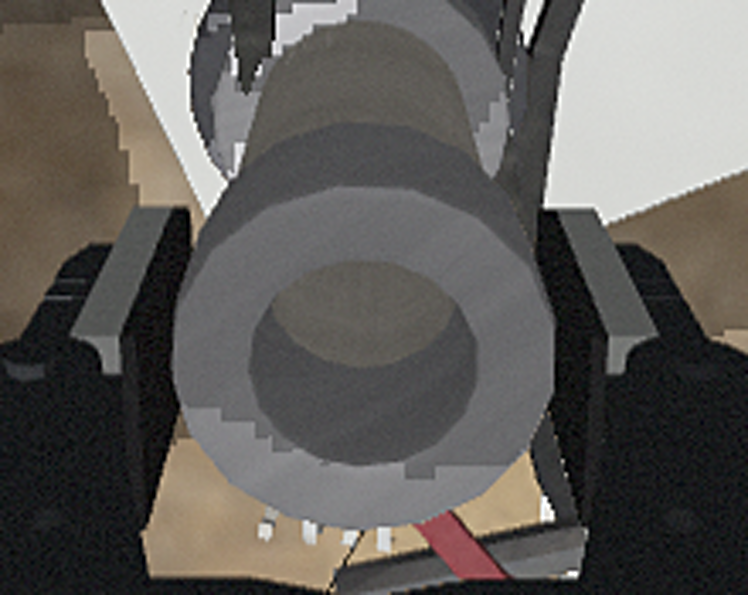

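```bash
python3 -m jog '[{"linear":[0,0,0.0005],"twist":[0,0,0],"grip":0.4},{"linear":[0,0,0.0005],"twist":[0,0,0],"grip":0.4},{"linear":[0,0,0.0005],"twist":[0,0,0],"grip":0.58},{"linear":[0,0,0.0005],"twist":[0,0,0],"grip":0.63},{"linear":[0,0,0.0005],"twist":[0,0,0],"grip":0.75},{"linear":[0,0,0.0005],"twist":[0,0,0],"grip":1},{"linear":[0,0,0.0005],"twist":[0,0,0],"grip":1},{"linear":[0,0,0.0005],"twist":[0,0,0],"grip":1}]'
python3 - <<'E'
from h import *
c=snap('wrist','w27');go(.5951,.2089,.1065)
im=cv2.imread("pics/w27.png");cv2.imwrite("pics/w27c.png",cv2.resize(im[170:345,150:370],None,fx=3.4,fy=3.4,interpolation=cv2.INTER_CUBIC))
E
```

```text
time: 24.48
position: [0.5954, 0.2089, 0.1062]
tool_rot: [-180.0, 0.0, 89.9]
ft_force: [-0.4, -0.5, 0.7]
grip_width: 0.085
pos [0.5954 0.2089 0.1062] rot [-1.800e+02  1.000e-02  8.994e+01] F [ 0.  -0.6 -0.1] w 0.0853 t 24.5333 lin [ 0.     -0.0003 -0.0003]
```

View pics/w27c.png

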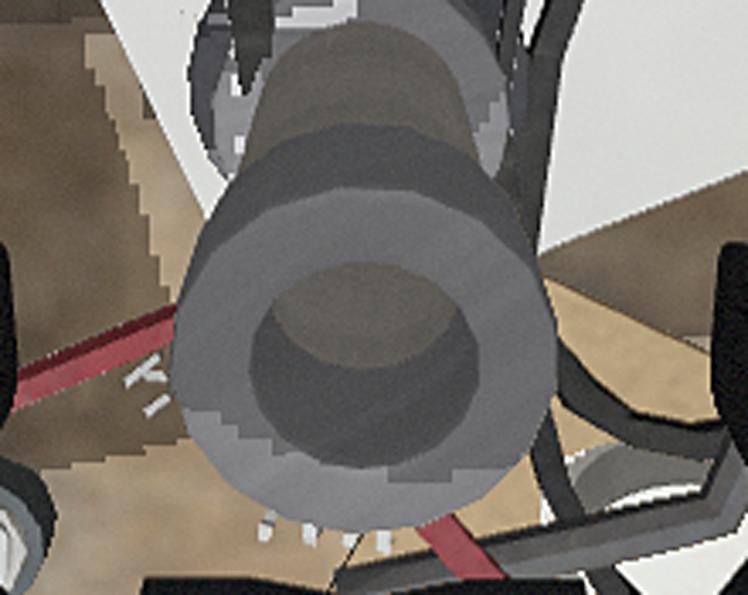

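```bash
python3 -m jog '[{"linear":[0,0,-0.015],"twist":[0,0,0],"grip":1},{"linear":[0,0,-0.04],"twist":[0,0,0],"grip":1},{"linear":[0,0,-0.075],"twist":[0,0,0],"grip":1},{"linear":[0,0,-0.115],"twist":[0,0,0],"grip":1},{"linear":[0,0,-0.15],"twist":[0,0,0],"grip":1},{"linear":[-0.025,-0.006,-0.165],"twist":[0,0,0],"grip":1},{"linear":[-0.06,-0.014,-0.17],"twist":[0,0,0],"grip":1},{"linear":[-0.1,-0.022,-0.17],"twist":[0,0,0],"grip":1}]'
python3 -m jog '[{"linear":[-0.04,-0.009,0],"twist":[0,0,0],"grip":1},{"linear":[-0.08,-0.018,0],"twist":[0,0,0],"grip":1},{"linear":[-0.12,-0.027,0],"twist":[0,0,0],"grip":1},{"linear":[-0.16,-0.036,0],"twist":[0,0,0],"grip":1},{"linear":[-0.2,-0.045,0],"twist":[0,0,0],"grip":1},{"linear":[-0.24,-0.054,0],"twist":[0,0,0],"grip":1},{"linear":[-0.28,-0.063,0],"twist":[0,0,0],"grip":1},{"linear":[-0.32,-0.072,0.005],"twist":[0,0,0],"grip":1}]'
python3 -c "
from h import *
go(.497,-.246,.1);snap('wrist','w28')
im=cv2.imread('pics/w28.png')"
```

```text
time: 25.2
position: [0.5744, 0.1093, 0.2788]
tool_rot: [179.7, -0.0, 90.1]
ft_force: [-0.0, -1.4, 0.3]
grip_width: 0.0855
time: 25.87
position: [0.5006, -0.2131, 0.2723]
tool_rot: [179.9, 0.1, 89.9]
ft_force: [1.1, 0.4, 0.0]
grip_width: 0.0857
pos [ 0.5006 -0.2131  0.2723] rot [1.7989e+02 7.0000e-02 8.9950e+01] F [1.1 0.4 0. ] w 0.0857 t 25.8667 lin [-0.0327 -0.0039  0.1723]
```

```bash
python3 -m jog '[{"linear":[-0.03,-0.004,0.02],"twist":[0,0,0],"grip":1},{"linear":[-0.033,-0.004,0.06],"twist":[0,0,0],"grip":1},{"linear":[-0.033,-0.004,0.1],"twist":[0,0,0],"grip":1},{"linear":[-0.033,-0.004,0.135],"twist":[0,0,0],"grip":1},{"linear":[-0.033,-0.004,0.17],"twist":[0,0,0],"grip":1},{"linear":[-0.033,-0.004,0.18],"twist":[0,0,0],"grip":1},{"linear":[-0.033,-0.004,0.18],"twist":[0,0,0],"grip":1},{"linear":[-0.033,-0.004,0.18],"twist":[0,0,0],"grip":1}]'
python3 - <<'E'
from h import *
snap('wrist','w29');go(.497,-.246,.017);snap("top","t29")
im=cv2.imread("pics/t29.png");cv2.imwrite("pics/t29c.png",cv2.resize(im[135:200,115:190],None,fx=8,fy=8,interpolation=cv2.INTER_CUBIC))
E
```

```text
time: 26.58
position: [0.4973, -0.2441, 0.0918]
tool_rot: [-180.0, -0.0, 90.0]
ft_force: [0.3, 0.2, 0.0]
grip_width: 0.0853
pos [ 0.4982 -0.2446  0.0929] rot [1.7988e+02 8.0000e-02 8.9960e+01] F [0.1 1.2 0.8] w 0.0853 t 26.6333 lin [-0.0013 -0.0014  0.0759]
```

View pics/w29.png

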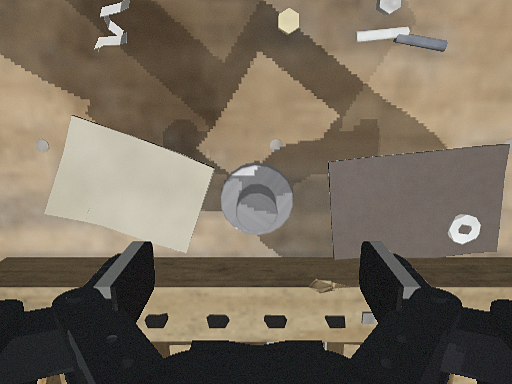

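View pics/t29c.png

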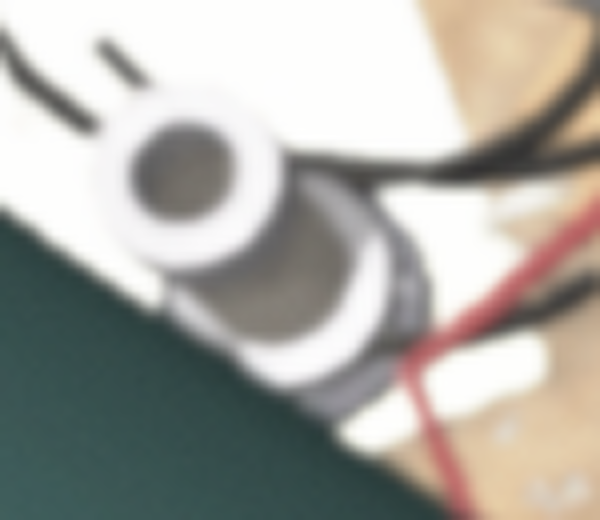

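```bash
python3 - <<'E'
from h import *
t=load('t29');print("small top",ray(t,138.3,156.56,.128))
c=load('w29')
for a,b,z in(((221,199),(293,199),.012),((257,163),(257,235),.012),((236,205),(278,205),.036)):
    A=ray(c,*a,z);B=ray(c,*b,z);print((A+B)/2,A-B)
go(.4975,-.245,.017)
E
```

```text
small top [0.59499328 0.20481236 0.128     ]
[ 0.49671752 -0.24331646  0.012     ] [-4.86280396e-02  2.67712955e-05  0.00000000e+00]
[ 0.49671793 -0.24405263  0.012     ] [1.24699124e-05 5.08754398e-02 0.00000000e+00]
[ 0.49669137 -0.23976468  0.036     ] [-2.54175902e-02  1.38858159e-05  0.00000000e+00]
pos [ 0.4986 -0.2449  0.0934] rot [1.7982e+02 1.3000e-01 8.9960e+01] F [-1.   0.5  0.8] w 0.0847 t 26.6833 lin [ 0.0001 -0.0013  0.0764]
```

```bash
python3 -m jog '[{"linear":[0,0,0.02],"twist":[0,0,0],"grip":1},{"linear":[0,-0.0005,0.04],"twist":[0,0,0],"grip":1},{"linear":[0,-0.0005,0.056],"twist":[0,0,0],"grip":1},{"linear":[0,-0.0005,0.067],"twist":[0,0,0],"grip":1},{"linear":[0,-0.0005,0.073],"twist":[0,0,0],"grip":1},{"linear":[0,-0.0005,0.075],"twist":[0,0,0],"grip":1},{"linear":[0,-0.0005,0.075],"twist":[0,0,0],"grip":1},{"linear":[0,-0.0005,0.075],"twist":[0,0,0],"grip":1}]'
python3 -c "
from h import *
snap('wrist','w30');go(.4976,-.2445,.017)"
```

```text
time: 27.35
position: [0.4971, -0.2445, 0.0171]
tool_rot: [179.9, 0.1, 89.9]
ft_force: [0.4, 0.5, -0.7]
grip_width: 0.0853
pos [ 0.4971 -0.2445  0.0172] rot [1.7992e+02 6.0000e-02 8.9940e+01] F [0.2 0.2 1. ] w 0.0851 t 27.4 lin [0.     0.0005 0.0002]
```

View pics/w30.png

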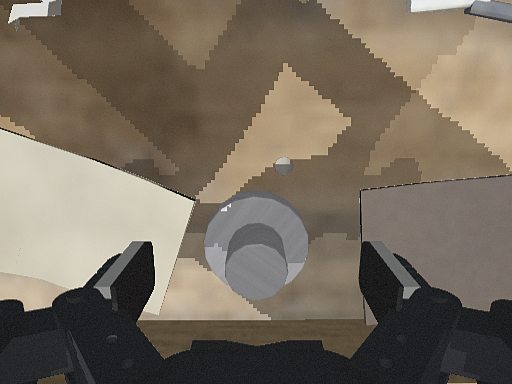

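```bash
python3 -m jog '[{"linear":[0,0,0],"twist":[0,0,0],"grip":0.6},{"linear":[0,0,0],"twist":[0,0,0],"grip":0.4},{"linear":[0,0,0],"twist":[0,0,0],"grip":0.2},{"linear":[0,0,0],"twist":[0,0,0],"grip":0.15},{"linear":[0,0,0],"twist":[0,0,0],"grip":0.15},{"linear":[0,0,0],"twist":[0,0,0],"grip":0.15},{"linear":[0,0,0],"twist":[0,0,0],"grip":0.15},{"linear":[0,0,0],"twist":[0,0,0],"grip":0.15}]' 50
python3 - <<'E'
from h import *
snap('wrist','w31');go(.4976,-.2445,.017)
im=cv2.imread("pics/w31.png");cv2.imwrite("pics/w31c.png",cv2.resize(im[170:345,150:370],None,fx=3.4,fy=3.4,interpolation=cv2.INTER_CUBIC))
E
```

```text
time: 28.07
position: [0.4966, -0.2441, 0.0166]
tool_rot: [180.0, 0.0, 89.9]
ft_force: [0.2, 0.8, 5.9]
grip_width: 0.0243
pos [ 0.4966 -0.2441  0.0166] rot [1.7998e+02 2.0000e-02 8.9940e+01] F [-0.4  0.4  6. ] w 0.0241 t 28.1167 lin [-0.0004  0.001  -0.0004]
```

View pics/w31c.png

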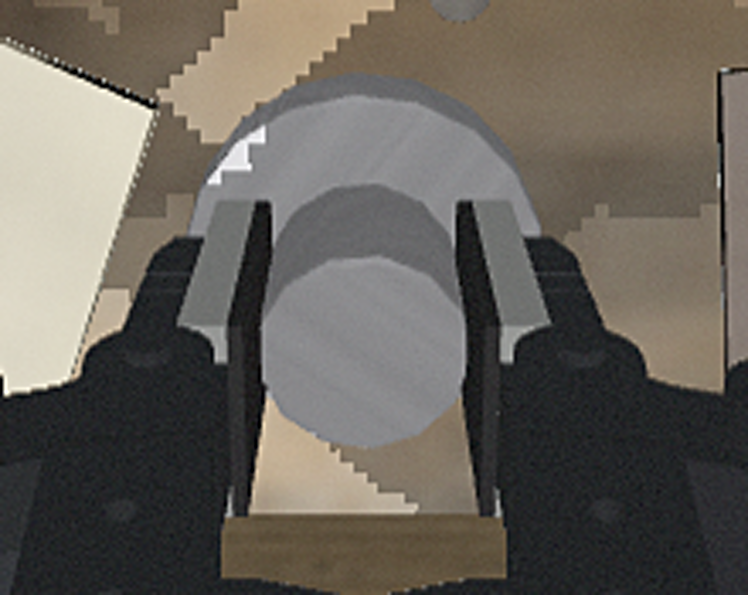

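```bash
python3 - <<'E'
from h import *
c=load('w31');P=lambda u,v:(150+u/3.4-.35,170+v/3.4-.35)
print("disc far",ray(c,*P(365,95),.012)-[0,.025,0])
A=ray(c,*P(365,257),.036);B=ray(c,*P(365,447),.036);print("knob",(A+B)/2,A-B)
c=load('w27')
for a,b in(((365,187),(365,530)),((365,262),(365,467))):
    A=ray(c,*P(*a),.128);B=ray(c,*P(*b),.128);print("ring",(A+B)/2,A-B)
E
python3 -m jog '[{"linear":[0,0,-0.01],"twist":[0,0,0],"grip":0.15},{"linear":[0,0,-0.04],"twist":[0,0,0],"grip":0.15},{"linear":[0,0,-0.08],"twist":[0,0,0],"grip":0.15},{"linear":[0,0,-0.12],"twist":[0,0,0],"grip":0.15},{"linear":[0,0,-0.16],"twist":[0,0,0],"grip":0.15},{"linear":[0.005,0.001,-0.2],"twist":[0,0,0],"grip":0.15},{"linear":[0.02,0.005,-0.235],"twist":[0,0,0],"grip":0.15},{"linear":[0.05,0.012,-0.255],"twist":[0,0,0],"grip":0.15}]'
python3 -c "
from h import *
go(.5953,.2089,.28)"
```

```text
disc far [ 0.49594012 -0.24466671  0.012     ]
knob [ 0.4958877 -0.2440322  0.036    ] [ 1.19484425e-05  2.46645732e-02 -1.38777878e-17]
ring [0.59465304 0.20883339 0.128     ] [1.91198243e-05 4.38289196e-02 0.00000000e+00]
ring [0.59465297 0.20867437 0.128     ] [1.14481845e-05 2.62430004e-02 0.00000000e+00]
time: 28.78
position: [0.5095, -0.1967, 0.276]
tool_rot: [179.7, 0.3, 89.8]
ft_force: [2.2, -0.4, -3.2]
grip_width: 0.0243
pos [ 0.5095 -0.1967  0.276 ] rot [179.71   0.27  89.77] F [ 2.2 -0.4 -3.2] w 0.0243 t 28.7833 lin [ 0.4059  0.0842 -0.0055]
```

```bash
python3 -m jog '[{"linear":[0.035,0.007,-0.005],"twist":[0,0,0],"grip":0.15},{"linear":[0.075,0.015,-0.005],"twist":[0,0,0],"grip":0.15},{"linear":[0.115,0.024,-0.005],"twist":[0,0,0],"grip":0.15},{"linear":[0.155,0.032,-0.005],"twist":[0,0,0],"grip":0.15},{"linear":[0.195,0.04,-0.005],"twist":[0,0,0],"grip":0.15},{"linear":[0.235,0.049,-0.005],"twist":[0,0,0],"grip":0.15},{"linear":[0.275,0.057,-0.005],"twist":[0,0,0],"grip":0.15},{"linear":[0.31,0.064,-0.005],"twist":[0,0,0],"grip":0.15}]'
python3 -m jog '[{"linear":[0.035,0.007,0],"twist":[0,0,0],"grip":0.15},{"linear":[0.065,0.013,0],"twist":[0,0,0],"grip":0.15},{"linear":[0.085,0.018,0.005],"twist":[0,0,0],"grip":0.15},{"linear":[0.093,0.02,0.015],"twist":[0,0,0],"grip":0.15},{"linear":[0.095,0.02,0.04],"twist":[0,0,0],"grip":0.15},{"linear":[0.095,0.02,0.07],"twist":[0,0,0],"grip":0.15},{"linear":[0.095,0.02,0.085],"twist":[0,0,0],"grip":0.15},{"linear":[0.095,0.02,0.085],"twist":[0,0,0],"grip":0.15}]'
python3 -c "
from h import *
go(.5953,.2089,.175)"
```

```text
time: 29.45
position: [0.572, 0.1185, 0.2761]
tool_rot: [-179.9, -0.0, 90.0]
ft_force: [0.5, -0.2, -2.2]
grip_width: 0.0238
time: 30.12
position: [0.5887, 0.2093, 0.1862]
tool_rot: [-179.4, 0.2, 89.9]
ft_force: [0.1, 0.1, -2.6]
grip_width: 0.0242
pos [0.5887 0.2093 0.1862] rot [-1.7944e+02  1.7000e-01  8.9940e+01] F [ 0.1  0.1 -2.6] w 0.0242 t 30.1167 lin [-0.0003  0.0067  0.0111]
```

```bash
python3 -m jog '[{"linear":[0,0.003,0],"twist":[0,0,0],"grip":0.15},{"linear":[0,0.003,0],"twist":[0,0,0],"grip":0.15},{"linear":[0,0.003,0],"twist":[0,0,0],"grip":0.15},{"linear":[0,0.003,0],"twist":[0,0,0],"grip":0.15},{"linear":[0,0.003,0],"twist":[0,0,0],"grip":0.15}]'
python3 - <<'E'
from h import *
snap('wrist','w32');go(.5953,.2089,.1446)
im=cv2.imread("pics/w32.png");cv2.imwrite("pics/w32c.png",cv2.resize(im[130:345,130:390],None,fx=2.7,fy=2.7,interpolation=cv2.INTER_CUBIC))
E
```

```text
time: 30.53
position: [0.5966, 0.2109, 0.1925]
tool_rot: [179.9, -0.0, 89.9]
ft_force: [-0.3, -0.2, -2.6]
grip_width: 0.0245
pos [0.5963 0.2109 0.1922] rot [ 1.7992e+02 -2.0000e-02  8.9940e+01] F [-0.1 -0.8 -2.4] w 0.0242 t 30.5833 lin [-0.002  -0.0011  0.0476]
```

View pics/w32c.png

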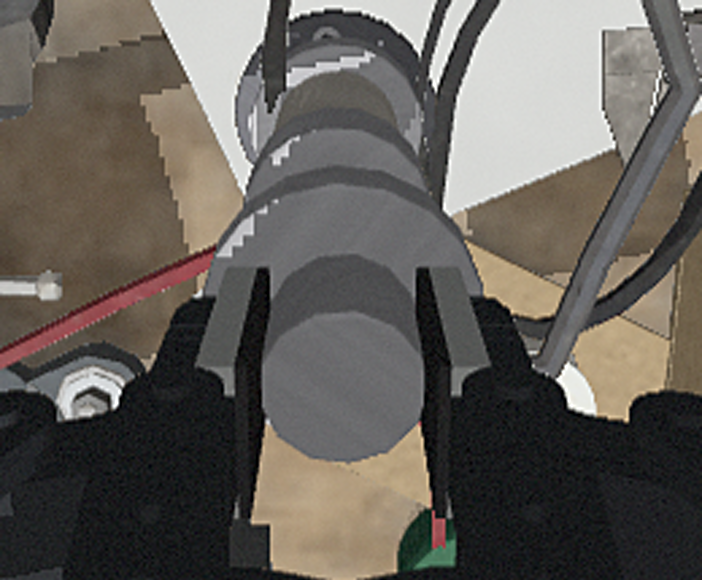

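```bash
python3 -m jog '[{"linear":[-0.002,-0.001,0.008],"twist":[0,0,0],"grip":0.15},{"linear":[-0.002,-0.001,0.017],"twist":[0,0,0],"grip":0.15},{"linear":[-0.002,-0.001,0.026],"twist":[0,0,0],"grip":0.15},{"linear":[-0.002,-0.001,0.033],"twist":[0,0,0],"grip":0.15},{"linear":[-0.002,-0.001,0.038],"twist":[0,0,0],"grip":0.15},{"linear":[-0.002,-0.001,0.041],"twist":[0,0,0],"grip":0.15},{"linear":[-0.002,-0.001,0.041],"twist":[0,0,0],"grip":0.15},{"linear":[-0.002,-0.001,0.041],"twist":[0,0,0],"grip":0.15}]'
python3 -m jog '[{"linear":[0,0,0],"twist":[0,0,0],"grip":0.15},{"linear":[0,0,0],"twist":[0,0,0],"grip":0.15}]'
python3 - <<'E'
from h import *
snap('wrist','w33');go(.5953,.2089,.1446)
im=cv2.imread("pics/w33.png");cv2.imwrite("pics/w33c.png",cv2.resize(im[130:345,130:390],None,fx=2.7,fy=2.7,interpolation=cv2.INTER_CUBIC))
E
```

```text
time: 31.25
position: [0.5948, 0.2089, 0.15]
tool_rot: [-180.0, 0.0, 89.9]
ft_force: [-0.6, 0.7, -3.0]
grip_width: 0.0241
time: 31.42
position: [0.5952, 0.209, 0.1507]
tool_rot: [179.9, -0.0, 89.9]
ft_force: [0.5, 0.2, -2.2]
grip_width: 0.0243
pos [0.5952 0.209  0.1507] rot [ 1.7995e+02 -1.0000e-02  8.9950e+01] F [-1.1 -0.2 -3. ] w 0.024 t 31.4667 lin [-0.0001  0.0001  0.0061]
```

View pics/w33c.png

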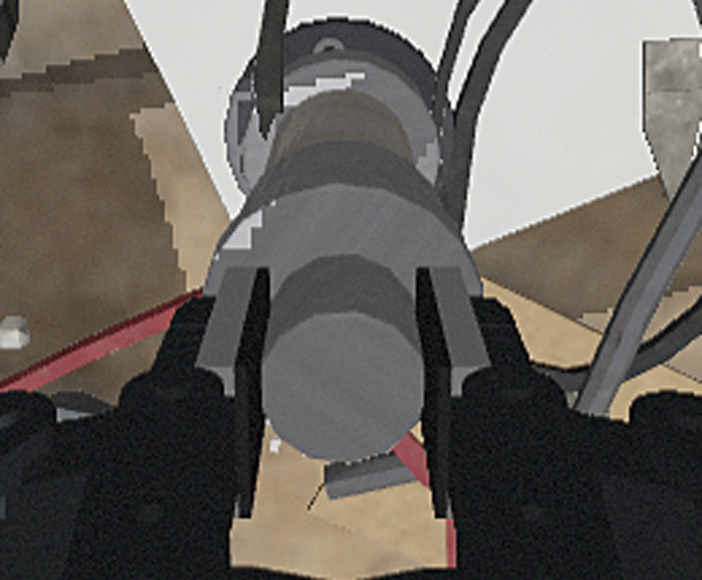

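```bash
python3 -m jog '[{"linear":[0,0,0.002],"twist":[0,0,0],"grip":0.15},{"linear":[0,0,0.004],"twist":[0,0,0],"grip":0.15},{"linear":[0,0,0.005],"twist":[0,0,0],"grip":0.15},{"linear":[0,0,0.0056],"twist":[0,0,0],"grip":0.15},{"linear":[0,0,0.006],"twist":[0,0,0],"grip":0.15},{"linear":[0,0,0.006],"twist":[0,0,0],"grip":0.15},{"linear":[0,0,0.006],"twist":[0,0,0],"grip":0.15}]'
python3 - <<'E'
from h import *
snap('wrist','w34');go(.5953,.2089,.1446)
im=cv2.imread("pics/w34.png");cv2.imwrite("pics/w34c.png",cv2.resize(im[130:345,130:390],None,fx=2.7,fy=2.7,interpolation=cv2.INTER_CUBIC))
E
```

```text
time: 32.05
position: [0.5949, 0.2089, 0.1445]
tool_rot: [180.0, 0.0, 89.9]
ft_force: [-1.7, -0.0, 2.5]
grip_width: 0.0243
pos [0.5949 0.2089 0.1445] rot [179.99   0.    89.95] F [-1.6 -0.2  3. ] w 0.0241 t 32.1 lin [ 0.      0.0004 -0.0001]
```

View pics/w34c.png

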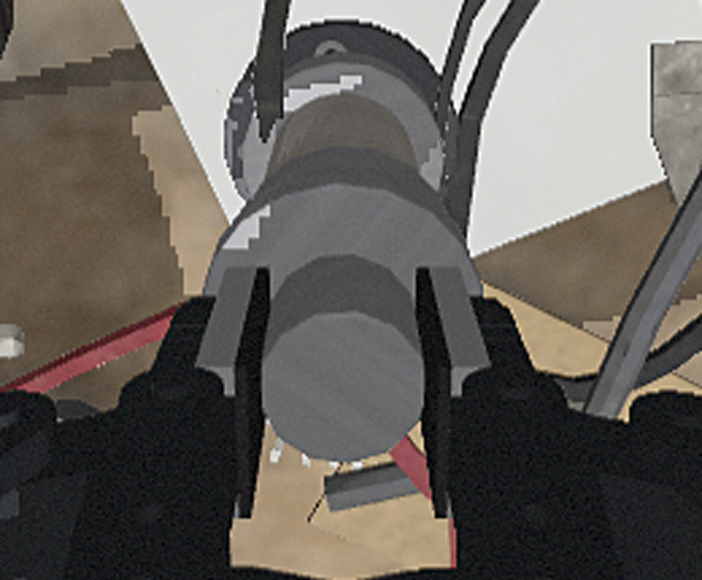

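```bash
python3 -m jog '[{"linear":[0,0,0],"twist":[0,0,0],"grip":0.34},{"linear":[0,0,0],"twist":[0,0,0],"grip":0.38},{"linear":[0,0,0],"twist":[0,0,0],"grip":0.5},{"linear":[0,0,0],"twist":[0,0,0],"grip":0.7},{"linear":[0,0,0],"twist":[0,0,0],"grip":1},{"linear":[0,0,0],"twist":[0,0,0],"grip":1},{"linear":[0,0,0],"twist":[0,0,0],"grip":1},{"linear":[0,0,0],"twist":[0,0,0],"grip":1}]'
python3 -m jog '[{"linear":[0,0,-0.01],"twist":[0,0,0],"grip":1},{"linear":[0,0,-0.03],"twist":[0,0,0],"grip":1},{"linear":[0,0,-0.06],"twist":[0,0,0],"grip":1},{"linear":[0,0,-0.09],"twist":[0,0,0],"grip":1},{"linear":[0,0,-0.12],"twist":[0,0,0],"grip":1},{"linear":[0,0,-0.14],"twist":[0,0,0],"grip":1},{"linear":[0,0,-0.14],"twist":[0,0,0],"grip":1},{"linear":[0,0,-0.14],"twist":[0,0,0],"grip":1}]'
python3 - <<'E'
from h import *
snap('wrist','w35');snap('side','s35');go(.5953,.2089,.1446)
im=cv2.imread("pics/w35.png");cv2.imwrite("pics/w35c.png",cv2.resize(im[80:300,130:390],None,fx=2.7,fy=2.7,interpolation=cv2.INTER_CUBIC))
im=cv2.imread("pics/s35.png");cv2.imwrite("pics/s35c.png",cv2.resize(im[90:200,190:320],None,fx=5,fy=5,interpolation=cv2.INTER_CUBIC))
E
```

```text
time: 32.77
position: [0.5949, 0.2089, 0.1442]
tool_rot: [-180.0, 0.0, 89.9]
ft_force: [0.0, -0.4, 0.2]
grip_width: 0.0852
time: 33.43
position: [0.5957, 0.2091, 0.2865]
tool_rot: [179.8, -0.0, 89.9]
ft_force: [0.2, -0.7, -0.4]
grip_width: 0.0853
pos [0.5941 0.2087 0.2836] rot [-1.7992e+02  2.0000e-02  8.9950e+01] F [-0.2 -0.   0.3] w 0.0854 t 33.5333 lin [0.0002 0.0013 0.139 ]
```

View pics/w35c.png

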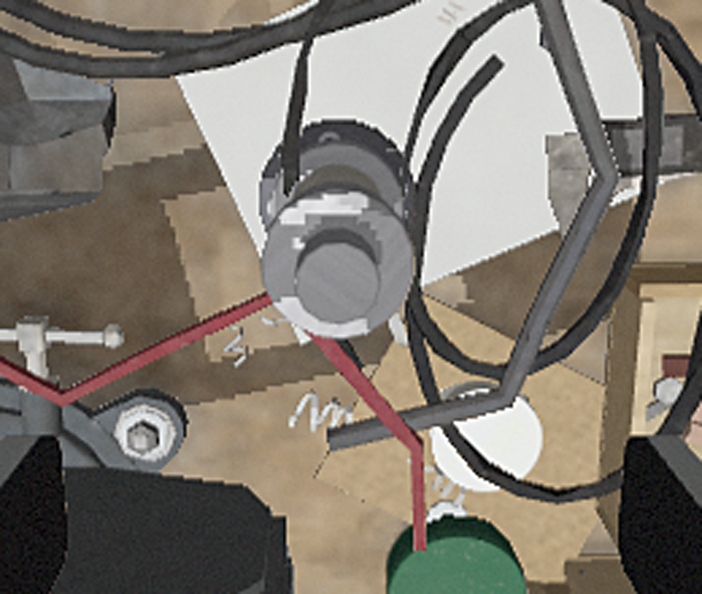

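View pics/s35c.png

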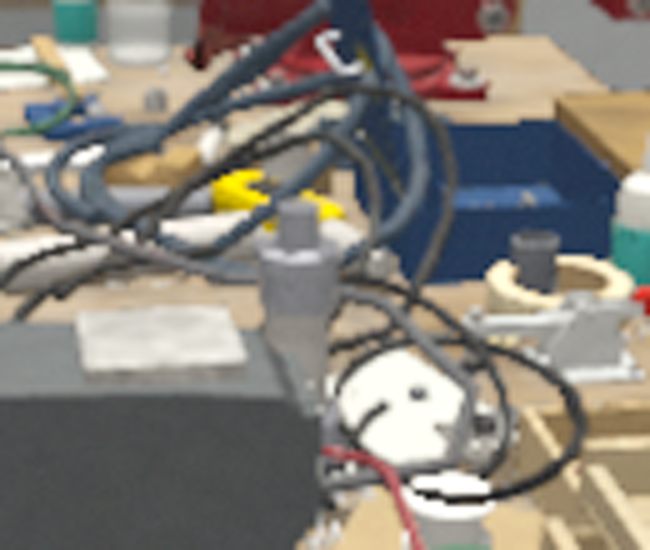

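```bash
python3 -m jog '[{"linear":[-0.03,0,0],"twist":[0,0,0],"grip":1},{"linear":[-0.07,-0.01,0],"twist":[0,0,0],"grip":1},{"linear":[-0.11,-0.02,0],"twist":[0,0,0],"grip":1},{"linear":[-0.15,-0.03,0],"twist":[0,0,0],"grip":1},{"linear":[-0.19,-0.04,0],"twist":[0,0,0],"grip":1},{"linear":[-0.23,-0.05,0],"twist":[0,0,0],"grip":1},{"linear":[-0.27,-0.06,0],"twist":[0,0,0],"grip":1},{"linear":[-0.3,-0.07,0],"twist":[0,0,0],"grip":1}]'
python3 - <<'E'
from h import *
snap('side','s36');c=snap('top','t36')
im=cv2.imread("pics/t36.png");cv2.imwrite("pics/t36c.png",cv2.resize(im[120:200,110:270],None,fx=5,fy=5,interpolation=cv2.INTER_CUBIC))
C=(.5935,.2056)
for n,z,r in(("foot",.016,.036),("wide",.036,.029),("shell",.104,.02),("small",.128,.023),("disc",.140,.025),("knob",.164,.013)):
    print(n,[((proj(c,(C[0]+r*np.cos(a),C[1]+r*np.sin(a),z))+.4-[110,120])*5).round().tolist() for a in(0,np.pi/2,np.pi,-np.pi/2)])
E
```

```text
time: 34.2
position: [0.5227, -0.0936, 0.2827]
tool_rot: [-179.8, 0.0, 89.9]
ft_force: [0.6, -0.5, -0.9]
grip_width: 0.0853
foot [[219.0, 182.0], [127.0, 261.0], [204.0, 347.0], [296.0, 267.0]]
wide [[206.0, 185.0], [131.0, 250.0], [194.0, 320.0], [270.0, 254.0]]
shell [[162.0, 157.0], [106.0, 205.0], [153.0, 257.0], [210.0, 208.0]]
small [[147.0, 130.0], [80.0, 187.0], [135.0, 248.0], [202.0, 190.0]]
disc [[138.0, 115.0], [65.0, 177.0], [126.0, 245.0], [200.0, 181.0]]
knob [[118.0, 125.0], [78.0, 159.0], [111.0, 195.0], [150.0, 161.0]]
```

View pics/t36c.png

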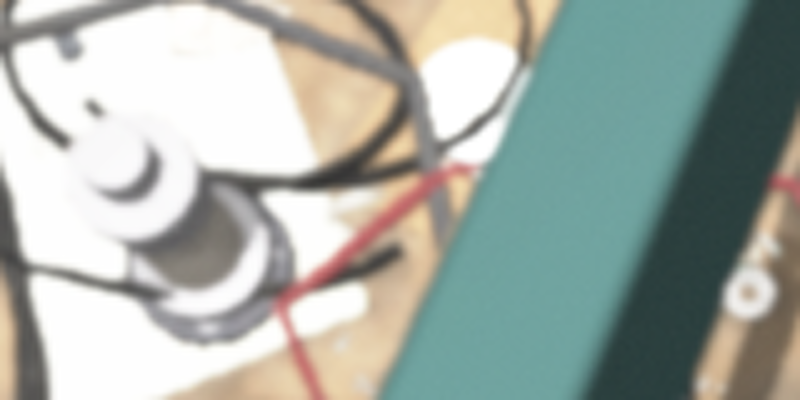

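```bash
python3 -m jog '[{"linear":[0,0,0],"twist":[0,0,0],"grip":1},{"linear":[0,0,0],"twist":[0,0,0],"grip":1},{"linear":[0,0,0],"twist":[0,0,0],"grip":1},{"linear":[0,0,0],"twist":[0,0,0],"grip":1}]'
python3 -c "
from h import *
print(robot.hand_in())"
```

```text
time: 34.63
position: [0.5247, -0.0897, 0.2839]
tool_rot: [-180.0, -0.0, 90.0]
ft_force: [-0.2, -0.2, -0.6]
grip_width: 0.0853
the job is handed in; nothing more can be done
None
```

The stack is built on the brazing stand in the order asked: wide ring, shell, small ring, then the weight, knob up. I handed it in at 34.6 s with the arm clear; the hand-in gives no verdict.

**Final checks**
- **Standing:** after I let go, the wrist and side pictures showed the stack upright.
- **Centring:** in the last top picture, every outline (foot, wide ring, small-ring/weight disc and knob) was off from prediction by about the same small amount. That puts all the parts on one axis to about 1–2 mm.
- **Forces:** the wrist forces I read stayed at about 12 N or less.
- **Spool and flux tin:** I never touched them. They were still in place in the last wrist picture; in the last top picture the arm hid the tin and part of the spool.

**Disagreements**
- The top and wrist cameras differed by about 2–4 mm in y, so I set each part by wrist views taken close to the pin or the part below.
- The first top picture of the wide ring read about 2.5 mm off in x. The wrist view and the last top picture showed it within about 1 mm.
- The finger opening read about 1–3 mm less than the sizes given for the parts.

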